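Load and latch the vial shaker

ROBOT

A 6-joint arm with a two-finger parallel gripper is mounted at the origin on the work surface. World frame = base frame: x ahead of the robot, y to its left, z up, the work surface at z = 0. Lengths are in m, angles in rad, forces in N, time in s.
With the tool pointing down it reaches from about 0.25 to 0.8 m from the base axis. Payload 3.9 kg.
Tool frame: the origin (TCP) lies on the centre line of the jaws, within the pads' length; the fingertips stand 19 mm ahead of it and the grasp point (between the pads) is the TCP; z points along the fingers, y is the direction in which the jaws open and shut (so a half turn about z gives the same grasp; the last joint's range is limited). The gripper opens to 85 mm and grips with 20 to 120 N. Pads are 22 mm wide; open, the fingers measure 114 mm over their backs; the gripper's body (76 mm by 85 mm) begins 54 mm behind the grasp point. The pads swing forward as they close: fully open they stand 13 mm farther back than shut.
Start: joints at [-1.206, 0.26, -0.138, 1.173, 0, 1.571], TCP at [0.187, -0.49, 0.25] pointing down, gripper open.
Joint ranges: [-2.78, 2.78], [-0.83, 1.72], [-1.28, 1.37], [-1.9, 2.12], [-1.57, 1.48], [-3.14, 3.14]. Speed limits (rad/s): [2.57, 2.57, 3.14, 3.14, 3.14, 3.14].

INTERFACE

Orientations are given as a unit quaternion [x, y, z, w].
In Python, from station import ctrl, cams gives the robot as it stands.
- The arm moves only by the tool jog_arm, never from a script. Its argument "plan" is a list of rows, each an object with "offset": the shift along the world's x, y, z in mm, a list of three; "rotation": the turn, a rotation vector about the world's x, y, z in rad, a list of three; "jaw": the finger opening in mm, from 0 to 85.4. A call has 1 to 20 rows; each row shifts and turns the pose as measured when the row begins; what a row does not reach is not made up. A row lasts 1/12 s, in which the tool goes at most 41.7 mm and 7.16 degrees, less where a joint would pass 70% of its speed; a pose out of reach is approached as far as the arm can. A call with a gripper value outside its range is refused whole. The fingers move at their own pace and stop on an object; "grip_force" is the grip in N (left out, the last holds). Time passes only in rows, so rows that do not move let the fingers close. It gives the time, the measured TCP pose, the force and the opening at its end, in the units of the state.
- ctrl.get_obs(): the state, without advancing time (a new reading comes with each control period).
- cams.snapshot(name): name is "side" or "top" or "wrist"; returns a dict with "frame" (384x512x3 uint8, blue, green, red), "z_map" (384x512 float32, m along the optical axis (not along the pixel's ray), 0 where there is no reading), "fx", "fy", "cx", "cy" (pixels), "rvec" (rotation vector, rad) and "tvec" (3), from world to camera coordinates, as OpenCV has them; the wrist camera has in their place "tool_from_camera" (4x4, takes a point from camera to tool coordinates, whose origin is the TCP and whose axes are the flange's). Camera axes: x right, y down, z forward; pixel columns grow to the right and rows downward; lengths in m; the calibration is good to about 2 mm. A picture is of the moment at which its call begins: read the wrist's pose just before it.
- ctrl.sign_off(): hands the job in, once; it reports no verdict.
Trained networks look in the newest picture that a camera, given by its name, has taken for a name from the list of things; names that differ only in an ending like _2 or _b are one class to them, and where a whole thing is asked for, a point or a joint stands for the part that bears it (a point fixed in the world has none). Each returns a list of dicts, best first, with "confidence" (0 to 1); they miss things now and then, are a little off and sometimes report something else, mostly with a low value. They report only what shows in the picture. A call takes as long as a camera call. They do not tell look-alikes from the thing itself.
- cams.boxes_of(camera, label): "position" ([column, row] in pixels, amid what is visible of it).
- cams.landmark_of(camera, label): "position" ([column, row] in pixels: a listed point, or the origin of a listed thing).
The state is a dict: "clock": time; "joint_pos": joint angles; "qvel": joint speeds; "joint_efforts": joint torques, N m; "tool_pos": TCP position; "tool_rot": TCP orientation; "wrist_force": force on the tool from outside, world axes, zero at the start; "torque": the same for the moment, N m; "finger_gap": finger opening in m.
Only numpy, scipy, OpenCV 4.12 (cv2) and the standard library are available. Lean on these libraries where they do the work, as an engineer would, in place of code of your own. Each camera call takes 0.05 s, during which the arm holds its last target. There are 200 camera calls.

TASK

Get the vials on the white bench pad ready to shake: draw the bolt of the shaker's gate and let the gate spring open, then stand every vial from the pad upright and fully down in the bores of the white rack, one to a bore, any order. When all are in, push the gate down against its spring, hold it down while you slide the bolt fully home under its keeper so that it stays shut, and then press the green start button. The vials are thin glass: hold them lightly, do not ram them down, and leave the beaker, the reagent bottle and the petri dish where they are.

Things in the scene. Friction and masses are not known exactly. Their poses are not given: they have to be found in the camera images.
- mixer: Vial shaker, fixed: grey base 225 x 320 x 50 mm, platform top at 60 mm, white rack block 50 x 222 mm, top at 93 mm. Origin on the bench under the rack's middle; x away from the robot, y along the row of bores, z up. Hinge posts 158 mm high at x +62, y +-139 mm; keeper, an upside-down L 162 mm high, at x -52, y +129 to +153 mm. Front panel strip (x -135 to -70 mm) with button, display, dial
- bore0 (a point): Centre of the mouth of bore 0 in the rack's top face, 93 mm above the bench, at shaker x = 0, y = -88 mm. Round, 32.5 mm across with a small chamfer, 28 mm deep (floor 65 mm above the bench), 44 mm from the next; empty at the start
- bore1 (a point): Centre of the mouth of bore 1 in the rack's top face, 93 mm above the bench, at shaker x = 0, y = -44 mm. Round, 32.5 mm across with a small chamfer, 28 mm deep (floor 65 mm above the bench), 44 mm from the next; empty at the start
- bore2 (a point): Centre of the mouth of bore 2 in the rack's top face, 93 mm above the bench, at shaker x = 0, y = 0 mm. Round, 32.5 mm across with a small chamfer, 28 mm deep (floor 65 mm above the bench), 44 mm from the next; empty at the start
- bore3 (a point): Centre of the mouth of bore 3 in the rack's top face, 93 mm above the bench, at shaker x = 0, y = 44 mm. Round, 32.5 mm across with a small chamfer, 28 mm deep (floor 65 mm above the bench), 44 mm from the next; empty at the start
- bore4 (a point): Centre of the mouth of bore 4 in the rack's top face, 93 mm above the bench, at shaker x = 0, y = 88 mm. Round, 32.5 mm across with a small chamfer, 28 mm deep (floor 65 mm above the bench), 44 mm from the next; empty at the start
- vial0: Amber glass vial, paper label, 28 mm in diameter up to 58 mm, white cap 24 mm in diameter from 61 to 75 mm (top); about 50 g, bottom-heavy. Upright on the pad at the start. Origin: centre of its underside; z along the vial. In a bore it projects 47 mm. Absent ones read None from the start (3 to 5 are there). Limits: 70 N from the fingers (both summed), 40 N pressed on the shaker
- vial1: Amber glass vial, paper label, 28 mm in diameter up to 58 mm, white cap 24 mm in diameter from 61 to 75 mm (top); about 50 g, bottom-heavy. Upright on the pad at the start. Origin: centre of its underside; z along the vial. In a bore it projects 47 mm. Absent ones read None from the start (3 to 5 are there). Limits: 70 N from the fingers (both summed), 40 N pressed on the shaker
- vial2: Amber glass vial, paper label, 28 mm in diameter up to 58 mm, white cap 24 mm in diameter from 61 to 75 mm (top); about 50 g, bottom-heavy. Upright on the pad at the start. Origin: centre of its underside; z along the vial. In a bore it projects 47 mm. Absent ones read None from the start (3 to 5 are there). Limits: 70 N from the fingers (both summed), 40 N pressed on the shaker
- vial3: Amber glass vial, paper label, 28 mm in diameter up to 58 mm, white cap 24 mm in diameter from 61 to 75 mm (top); about 50 g, bottom-heavy. Upright on the pad at the start. Origin: centre of its underside; z along the vial. In a bore it projects 47 mm. Absent ones read None from the start (3 to 5 are there). Limits: 70 N from the fingers (both summed), 40 N pressed on the shaker
- vial4: Amber glass vial, paper label, 28 mm in diameter up to 58 mm, white cap 24 mm in diameter from 61 to 75 mm (top); about 50 g, bottom-heavy. Upright on the pad at the start. Origin: centre of its underside; z along the vial. In a bore it projects 47 mm. Absent ones read None from the start (3 to 5 are there). Limits: 70 N from the fingers (both summed), 40 N pressed on the shaker
- gate (a joint): Gate hinge, rad: 0 = shut (level, 3 mm over the caps), 1.85 = fully open (upright, leaning back). Steel frame: two arms at y +-125 mm, hold-down bar over the row, front rail 101 mm from the hinge. A damped torsion spring always drives it open: 0.46 N m at 0, 0.17 N m at 1.85 (about 3 N at the grip holds it shut); let go, it opens by itself in about 1 s. Shut and bolted at the start
- gate_hinge (a point): Middle of the gate's hinge axis, at shaker x +62, z 148 mm; the axis runs along the shaker's y. A growing angle lifts the end nearest the robot up and then away from the robot
- bolt (a joint): Bolt sliding along the gate's front rail, m: 0 = drawn, 0.022 = fully shot (towards the shaker's +y; so at the start). From 0.011 on its tip is under the keeper, which it enters only with the gate below about 0.01 rad; it counts as shot above 0.016. Slides stiffly (1.5 N) and stays where left. Rides on the gate; shot under the keeper it holds the gate down at about 0.015 rad
- bolt_grip (a point): Centre of the bolt's red grip, a cylinder 14 mm across, 24 mm long, lying along the shaker's y on a thin stem, 144 mm from the hinge: with the gate at angle a at shaker x = 62 - 144 cos a, z = 148 + 144 sin a mm, y = bolt value. Pinch its flat ends from straight above at any gate angle: it turns between the fingers as it is led round the hinge; along y it slides the bolt
- start (a joint): Travel of the green start button, m: 0 = out, 0.006 = fully in (about 5 N); it counts as pressed above 0.004 and springs back
- start_top (a point): Centre of the top of the green start button, 24 mm in diameter, pressed straight down; at shaker x -107, y -105 mm, 72 mm above the bench
- pad: White bench pad, 300 x 240 mm, a sheet of paper flat on the bench (no height), fixed; origin at its centre. The vials stand on it at the start
- beaker: Glass beaker, 66 mm wide, 85 mm high, bystander; origin at the centre of its underside
- reagent: Amber reagent bottle, 68 mm wide, 150 mm high, black cap, bystander; origin at the centre of its underside
- petri: Closed petri dish, 60 mm wide, 14 mm high, bystander; origin at the centre of its underside
Not all that is in view belongs to the job. What is shaped like the vial2 but purple or red is not meant.

How it is judged:
On the way, in this order (a step that is already met when the one before it is completed fails the run):
1. the bolt is drawn and the gate has sprung open (value of joint gate above 1.5 rad), for 0.2 s.
2. every vial stands fully down in a bore, let go, with the gate still open (x of vial0 in the frame of mixer between -0.006 and 0.006 m and y of vial0 in the frame of mixer between -0.096 and 0.096 m and z of each of vial0, vial1, vial2, vial3, vial4 in the frame of mixer below 0.07 m and angle between each of vial0, vial1, vial2, vial3, vial4's own z axis and vertical below 0.12 rad and x of vial1 in the frame of mixer between -0.006 and 0.006 m and y of vial1 in the frame of mixer between -0.096 and 0.096 m and x of vial2 in the frame of mixer between -0.006 and 0.006 m and y of vial2 in the frame of mixer between -0.096 and 0.096 m and x of vial3 in the frame of mixer between -0.006 and 0.006 m and y of vial3 in the frame of mixer between -0.096 and 0.096 m and x of vial4 in the frame of mixer between -0.006 and 0.006 m and y of vial4 in the frame of mixer between -0.096 and 0.096 m and contact force between the fingers and anything else below 0.5 N and value of joint gate above 1.2 rad), for 0.2 s.
3. the gate is down and the bolt is shot under its keeper (value of joint gate below 0.05 rad and value of joint bolt above 0.016 m), for 0.3 s.
4. the start button is pressed in (all of step 3 and value of joint start above 0.004 m), for 0.05 s.
At the end, for the whole second after the job is handed in: Every vial present stands in its own bore, foot within 5 mm of the floor, within 7 degrees of upright; gate shut (below 0.05 rad), bolt shot (above 16 mm), start pressed after that; all at rest, bystanders within 20 mm of where they were (all of step 3 and x of vial0 in the frame of mixer between -0.006 and 0.006 m and y of vial0 in the frame of mixer between -0.096 and 0.096 m and z of each of vial0, vial1, vial2, vial3, vial4 in the frame of mixer below 0.07 m and angle between each of vial0, vial1, vial2, vial3, vial4's own z axis and vertical below 0.12 rad and x of vial1 in the frame of mixer between -0.006 and 0.006 m and y of vial1 in the frame of mixer between -0.096 and 0.096 m and x of vial2 in the frame of mixer between -0.006 and 0.006 m and y of vial2 in the frame of mixer between -0.096 and 0.096 m and x of vial3 in the frame of mixer between -0.006 and 0.006 m and y of vial3 in the frame of mixer between -0.096 and 0.096 m and x of vial4 in the frame of mixer between -0.006 and 0.006 m and y of vial4 in the frame of mixer between -0.096 and 0.096 m and velocity of joint gate below 0.05 rad/s and linear speed of each of vial0, vial1, vial2, vial3, vial4 below 0.02 m/s); the robot touches nothing.
It fails at once if a glass vial is squeezed by the fingers with more than 70 N in all (contact force between the fingers and vial0 above 70 N or contact force between the fingers and vial1 above 70 N or contact force between the fingers and vial2 above 70 N or contact force between the fingers and vial3 above 70 N or contact force between the fingers and vial4 above 70 N).
It fails at once if a glass vial is pressed on the shaker with more than 40 N (contact force between any of vial0, vial1, vial2, vial3, vial4 and mixer above 40 N).
It fails at once if the beaker, the reagent bottle or the petri dish is moved more than 20 mm (distance of any of beaker, reagent, petri from where it was at the start of the episode above 0.02 m).
Of vial0, vial1, vial2, vial3, vial4 only 3 to 5 are there at a start; the rules pass over those that are not, and their reading is None.
At some moment in a run one of vial0, vial1, vial2, vial3, vial4 may be knocked a few centimetres aside while the robot is not near it.
It also fails if it takes over 210 s, if anything falls off the work surface, if the arm or the gripper's body presses on something with over 40 N, if the wrist force passes 120 N, or if a joint passes its speed limit or range.

## Working session

There is one attempt and no reset: what is moved stays moved. The work goes in short steps, Python scripts to look and compute and a tool call to move; the robot and the scene stay as the last step left them, time stands still between calls to the robot, and variables do not carry over. Pictures are saved under pics/ and viewed, about 12 in all and at most 16, crops included, and the job is handed in when it is done.

Besides the shell and the picture viewer there is one more tool, called after "Emit:" in YAML: its name, and indented under it one key for each argument. jog_arm: Moves the arm, as the interface text tells. Its arguments: {"type":"object","properties":{"plan":{"type":"array","items":{"type":"object","properties":{"offset":{"type":"array","items":{"type":"number"}},"rotation":{"type":"array","items":{"type":"number"}},"jaw":{"type":"number"}}}},"grip_force":{"type":"number"}},"required":["plan"]}

```bash
mkdir -p pics
cat > h.py <<'E'
import numpy as np, cv2
from station import ctrl, cams
from scipy.spatial.transform import Rotation as R
def ray(s,px,T=None):
    d=np.array([(px[0]-s['cx'])/s['fx'],(px[1]-s['cy'])/s['fy'],1.])
    if 'rvec' in s:
        M=cv2.Rodrigues(np.array(s['rvec'],float))[0]; t=np.array(s['tvec'],float).ravel()
        return -M.T@t, M.T@d
    A=np.array(s['tool_from_camera']); o=T
    Rt=R.from_quat(o['tool_rot']).as_matrix()
    return Rt@A[:3,3]+np.array(o['tool_pos']), Rt@A[:3,:3]@d
def atz(s,px,z,T=None):
    c,d=ray(s,px,T); return c+d*(z-c[2])/d[2]
def depth(s,px,T=None):
    c,d=ray(s,px,T); u,v=int(round(px[0])),int(round(px[1])); return c+d*s['z_map'][v,u]
def cloud(s,T=None):
    h,w=s['z_map'].shape; u,v=np.meshgrid(np.arange(w),np.arange(h))
    d=np.stack([(u-s['cx'])/s['fx'],(v-s['cy'])/s['fy'],np.ones_like(u)],-1)*s['z_map'][...,None]
    c,_=ray(s,(0,0),T)
    if 'rvec' in s: M=cv2.Rodrigues(np.array(s['rvec'],float))[0].T
    else: M=R.from_quat(T['tool_rot']).as_matrix()@np.array(s['tool_from_camera'])[:3,:3]
    return d@M.T+c
E
cat > a.py <<'E'
from h import *
np.set_printoptions(precision=4,suppress=True)
o=ctrl.get_obs(); print(o)
for n in ['top','side']:
    s=cams.snapshot(n); cv2.imwrite(f'pics/{n}0.png',s['frame'])
    print(n,ray(s,(256,192)))
    P=cloud(s)
    for l in ['mixer','vial0','beaker','reagent','petri','pad','bore0','bore4','bolt_grip','start_top','gate_hinge']:
        for r in cams.landmark_of(n,l)[:6]:
            p=r['position']; z={'bore0':.093,'bore4':.093,'bolt_grip':.148,'start_top':.072,'gate_hinge':.148}.get(l,0)
            print(l,round(r['confidence'],2),np.round(p,1),atz(s,p,z), P[min(383,int(p[1])),min(511,int(p[0]))])
E
python3 a.py
```

```text
{'clock': 0.0, 'joint_pos': array([-1.206 ,  0.2607, -0.1394,  1.1727, -0.    ,  1.5708]), 'qvel': array([ 0.0004, -0.0006,  0.0004,  0.0005, -0.0009,  0.0013]), 'joint_efforts': array([  0.0004, -40.5676,  25.3923,   0.0187,   0.0002,   0.    ]), 'tool_pos': array([ 0.1871, -0.4899,  0.2495]), 'tool_rot': array([ 0.9834,  0.1814, -0.0002, -0.0009]), 'wrist_force': array([ 0.0485,  0.6305, -0.0315]), 'torque': array([ 0.053 , -0.0167, -0.055 ]), 'finger_gap': 0.08574702276266205}
top (array([ 0.336 , -0.0175,  1.3918]), array([ 0.1253, -0.0179, -0.992 ]))
mixer 0.66 [209.7 180.7] [0.5541 0.1342 0.    ] [0.5321 0.1197 0.1558]
vial0 0.64 [319.6 176.6] [ 0.5729 -0.2863  0.    ] [ 0.5653 -0.2729  0.0579]
vial0 0.59 [311.1 250.7] [ 0.2917 -0.2497  0.    ] [ 0.2944 -0.2486  0.0041]
vial0 0.57 [336.7 273. ] [ 0.2101 -0.344   0.    ] [ 0.2169 -0.3238  0.0757]
vial0 0.49 [296.2 181.6] [ 0.5529 -0.1962  0.    ] [ 0.5433 -0.1858  0.0754]
vial0 0.49 [312.4 217.7] [ 0.4152 -0.2563  0.    ] [ 0.4135 -0.2423  0.0733]
vial0 0.43 [328.5 251.1] [ 0.2905 -0.315   0.    ] [ 0.2925 -0.3025  0.0497]
beake
[... 2689 characters left out ...]
0.6] [0.5437 0.2243 0.093 ] [0.5452 0.2289 0.0921]
bore0 0.6 [257.8 161.8] [0.5476 0.1551 0.093 ] [0.5548 0.1836 0.0751]
bore4 0.96 [261.8 169.2] [0.5465 0.1129 0.093 ] [0.5544 0.1421 0.0713]
bore4 0.89 [271.3 179.7] [0.5564 0.0521 0.093 ] [0.5571 0.0567 0.0922]
bore4 0.72 [265.8 171.2] [0.5551 0.0989 0.093 ] [0.5524 0.0992 0.0942]
bore4 0.67 [250.  150.6] [0.5437 0.2243 0.093 ] [0.5452 0.2289 0.0921]
bore4 0.6 [257.8 161.8] [0.5476 0.1551 0.093 ] [0.5548 0.1836 0.0751]
bolt_grip 0.56 [232.2 154. ] [0.4596 0.1481 0.148 ] [0.4943 0.2745 0.0567]
start_top 0.43 [241.2 196.6] [0.4501 0.0277 0.072 ] [0.4593 0.0602 0.046 ]
gate_hinge 0.61 [279.4 149.7] [0.6087 0.1236 0.148 ] [0.6062 0.1212 0.1528]
```

Run:
```python
import cv2
a=cv2.imread('pics/top0.png')[110:310,100:400]; cv2.imwrite('pics/t0c.png',cv2.resize(a,None,fx=2.6,fy=2.6,interpolation=cv2.INTER_CUBIC))
a=cv2.imread('pics/side0.png')[110:384,150:400]; cv2.imwrite('pics/s0c.png',cv2.resize(a,None,fx=2.1,fy=2.1,interpolation=cv2.INTER_CUBIC))
```

```text
(no output)
```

View pics/t0c.png

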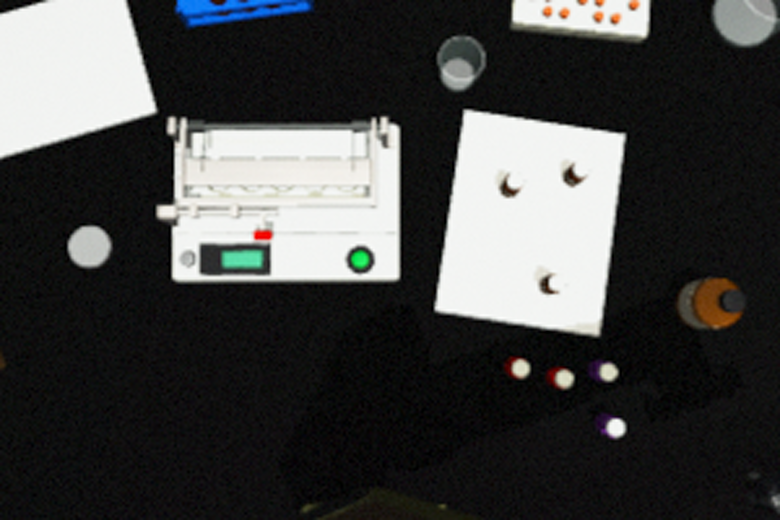

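View pics/s0c.png

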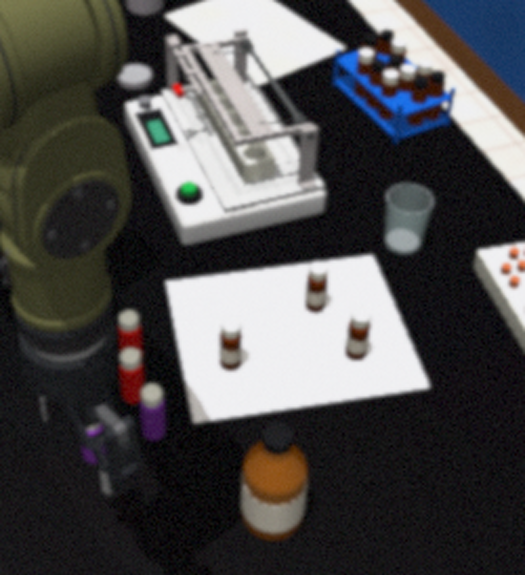

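The top crop shows three amber vials on the pad: (511,184), (574,174) and (550,283). The red and purple look-alikes stand off the pad at (518,368), (562,378), (607,371) and (615,427), so they aren't meant. The amber vials in the blue rack aren't on the pad either. The shaker is nearly axis-aligned, with the red grip at (263,234) and the green button at (360,259).

```bash
cat > b.py <<'E'
from h import *
np.set_printoptions(precision=4,suppress=True)
def col(s,lo,hi):
    m=cv2.inRange(cv2.cvtColor(s['frame'],cv2.COLOR_BGR2HSV),lo,hi)
    n,l,st,c=cv2.connectedComponentsWithStats(m); return [(st[i,4],c[i]) for i in range(1,n) if st[i,4]>8]
for n in ['top','side']:
    s=cams.snapshot(n); P=cloud(s)
    print(n,'red',[(a,c,atz(s,c,.15)) for a,c in col(s,(0,150,120),(6,255,255))+col(s,(174,150,120),(180,255,255))])
    print('green',[(a,c,atz(s,c,.071)) for a,c in col(s,(50,150,60),(75,255,255))])
    if n=='top':
        m=(P[...,2]>.02)&(P[...,0]>.38)&(P[...,0]<.7)&(P[...,1]>-.08)&(P[...,1]<.33)
        r=cv2.minAreaRect((P[m][:,:2]*1000).astype(np.float32)); print('base',r)
        for z0,z1 in [(.035,.068),(.14,.17)]:
            q=P[m&(P[...,2]>z0)&(P[...,2]<z1)]; print(z0,q.min(0),q.max(0),cv2.minAreaRect((q[:,:2]*1000).astype(np.float32)))
        m=((P[...,2]>.066)&(P[...,2]<.09)&(P[...,0]>.33)&(P[...,0]<.62)&(P[...,1]>-.36)&(P[...,1]<-.1)).astype(np.uint8)
        k,l,st,c=cv2.connectedComponentsWithStats(m)
        print('caps',[(st[i,4],c[i],atz(s,c[i],.075)) for i in range(1,k)])
E
python3 b.py
```

```text
top red [(np.int32(11), array([318.3636,  96.4545]), array([ 0.8329, -0.2577,  0.15  ])), (np.int32(9), array([337.8889,  98.6667]), array([ 0.8255, -0.3264,  0.15  ])), (np.int32(9), array([317.8889, 102.6667]), array([ 0.8101, -0.2557,  0.15  ])), (np.int32(9), array([324.1111, 103.3333]), array([ 0.8079, -0.2775,  0.15  ])), (np.int32(9), array([337.5556, 104.6667]), array([ 0.8036, -0.3248,  0.15  ])), (np.int32(125), array([ 44.728, 169.56 ]), array([0.565 , 0.6769, 0.15  ])), (np.int32(19), array([200.6842, 200.    ]), array([0.4644, 0.147 , 0.15  ]))]
green [(np.int32(41), array([238.    , 209.2439]), array([0.4401, 0.0231, 0.071 ]))]
base ((524.5040893554688, 131.3875274658203), (223.43112182617188, 316.89923095703125), 0.4136285185813904)
0.035 [ 0.4122 -0.0274  0.0384] [0.6373 0.2899 0.068 ] ((524.5040893554688, 131.3875274658203), (223.43112182617188, 316.89923095703125), 0.4136285185813904)
0.14 [ 0.4599 -0.0119  0.1416] [0.6196 0.2823 0.1667] ((539.6369018554688, 135.17562866210938), (159.2955322265625, 294.5773010253906), 0.15756677091121674)
caps [(np.int32(35), array(
[... 389 characters left out ...]
p.int32(17), array([234.1765, 152.    ]), array([0.4678, 0.1539, 0.15  ])), (np.int32(9), array([413.8889, 233.1111]), array([ 0.7981, -0.3383,  0.15  ])), (np.int32(10), array([418.3, 239.2]), array([ 0.7962, -0.3606,  0.15  ])), (np.int32(12), array([431.5, 258.5]), array([ 0.7888, -0.4268,  0.15  ])), (np.int32(10), array([423.3, 260.3]), array([ 0.7666, -0.4255,  0.15  ])), (np.int32(11), array([428., 267.]), array([ 0.7648, -0.4472,  0.15  ])), (np.int32(14), array([211.3571, 268.2857]), array([ 0.2774, -0.2885,  0.15  ])), (np.int32(11), array([212.5455, 286.9091]), array([ 0.2658, -0.343 ,  0.15  ]))]
green [(np.int32(35), array([239.5429, 200.4286]), array([0.4403, 0.0133, 0.071 ]))]
```

Emit:
jog_arm:
  plan:
    - {"offset": [0, 0, 40], "rotation": [0, 0, 0.12], "jaw": 85}
    - {"offset": [0, 0, 40], "rotation": [0, 0, 0.12], "jaw": 85}

```text
clock: 1.47
tool_pos: [0.1839, -0.4818, 0.3206]
tool_rot: [0.953, 0.301, -0.002, -0.013]
wrist_force: [0.0, -1.4, 0.4]
finger_gap: 0.0851
```

```bash
python3 -c "
from h import *
o=ctrl.get_obs();print(o['tool_pos'],o['joint_pos'],o['clock'])"
```

```text
[ 0.18390421 -0.48177861  0.32064867] [-1.20465197  0.24388755  0.02199395  1.37503481 -0.00255929  1.32465685] 1.4667
```

Emit:
jog_arm:
  plan:
    - {"offset": [14, 36, 0], "rotation": [0, 0, 0.124], "jaw": 85}
    - {"offset": [14, 36, 0], "rotation": [0, 0, 0.124], "jaw": 85}
    - {"offset": [14, 36, 0], "rotation": [0, 0, 0.124], "jaw": 85}
    - {"offset": [14, 36, 0], "rotation": [0, 0, 0.124], "jaw": 85}
    - {"offset": [14, 36, 0], "rotation": [0, 0, 0.124], "jaw": 85}
    - {"offset": [14, 36, 0], "rotation": [0, 0, 0.124], "jaw": 85}
    - {"offset": [14, 36, 0], "rotation": [0, 0, 0.124], "jaw": 85}
    - {"offset": [14, 36, 0], "rotation": [0, 0, 0.124], "jaw": 85}
    - {"offset": [14, 36, 0], "rotation": [0, 0, 0.124], "jaw": 85}
    - {"offset": [14, 36, 0], "rotation": [0, 0, 0.124], "jaw": 85}
    - {"offset": [14, 36, 0], "rotation": [0, 0, 0.124], "jaw": 85}
    - {"offset": [14, 36, 0], "rotation": [0, 0, 0.124], "jaw": 85}
    - {"offset": [14, 36, 0], "rotation": [0, 0, 0.124], "jaw": 85}
    - {"offset": [14, 36, 0], "rotation": [0, 0, 0.124], "jaw": 85}
    - {"offset": [14, 36, 0], "rotation": [0, 0, 0.124], "jaw": 85}
    - {"offset": [14, 36, 0], "rotation": [0, 0, 0.124], "jaw": 85}

```text
clock: 2.8
tool_pos: [0.412, 0.1084, 0.333]
tool_rot: [0.262, 0.965, 0.0, 0.007]
wrist_force: [1.6, -0.3, -0.4]
finger_gap: 0.085
```

```bash
cat > w.py <<'E'
from h import *
np.set_printoptions(precision=4,suppress=True)
def st():
    o=ctrl.get_obs(); M=R.from_quat(o['tool_rot']).as_matrix()
    print('t',o['clock'],'tcp',o['tool_pos'],'jawyaw',np.arctan2(M[1,1],M[0,1]),'z',M[:,2],'j',o['joint_pos'],'F',o['wrist_force'],'gap',o['finger_gap'])
    return o
E
python3 -c "
from w import *
st()"
```

```text
t 2.8 tcp [0.412  0.1084 0.333 ] jawyaw 1.0416410154544908 z [ 0.0137 -0.0028 -0.9999] j [ 0.2616  0.0551 -0.1758  1.3274 -0.0063  0.7908] F [ 1.6167 -0.317  -0.362 ] gap 0.08497974276773151
```

Emit:
jog_arm:
  plan:
    - {"offset": [10, 14, -5], "rotation": [0, 0.006, 0.12], "jaw": 85}
    - {"offset": [5, 8, -5], "rotation": [0, 0.006, 0.12], "jaw": 85}
    - {"offset": [0, 0, -5], "rotation": [0, 0, 0.12], "jaw": 85}
    - {"offset": [0, 0, 0], "rotation": [0, 0, 0.12], "jaw": 85}
    - {"offset": [0, 0, 0], "rotation": [0, 0, 0.04], "jaw": 85}
    - {"offset": [0, 0, 0], "rotation": [0, 0, 0], "jaw": 85}

```text
clock: 3.3
tool_pos: [0.4307, 0.1421, 0.3165]
tool_rot: [-0.01, 1.0, 0.002, 0.001]
wrist_force: [0.4, 0.5, -0.1]
finger_gap: 0.085
```

```bash
cat > c.py <<'E'
from w import *
import sys
o=st(); s=cams.snapshot('wrist'); cv2.imwrite('pics/'+sys.argv[1]+'.png',s['frame'])
print(np.array(s['tool_from_camera']),s['fx'],s['cx'],s['cy'])
P=cloud(s,o); np.save('P.npy',P)
for l,z in [('bolt_grip',.148),('start_top',.072),('gate_hinge',.148),('bore0',.093)]:
    for r in cams.landmark_of('wrist',l)[:5]:
        p=r['position']; print(l,round(r['confidence'],2),np.round(p,1),atz(s,p,z,o),P[int(p[1]),int(p[0])])
hsv=cv2.cvtColor(s['frame'],cv2.COLOR_BGR2HSV)
for nm,lo,hi,z in [('red',(0,150,80),(6,255,255),.148),('red2',(174,150,80),(180,255,255),.148),('green',(50,150,60),(75,255,255),.072)]:
    m=cv2.inRange(hsv,lo,hi); n,l,stt,c=cv2.connectedComponentsWithStats(m)
    for i in range(1,n):
        if stt[i,4]>60: print(nm,stt[i],c[i],atz(s,c[i],z,o),np.median(P[l==i],0),P[l==i].min(0),P[l==i].max(0))
E
python3 c.py w1
```

```text
t 3.3 tcp [0.4307 0.1421 0.3165] jawyaw 1.5901310734748229 z [ 0.0025  0.0043 -1.    ] j [ 0.3164  0.1125 -0.1536  1.301   0.0033  0.2971] F [ 0.4451  0.4936 -0.0745] gap 0.08504214323646352
[[ 0.0001 -0.958  -0.2867  0.0725]
 [ 1.      0.0003 -0.0006 -0.0003]
 [ 0.0006 -0.2867  0.958  -0.1241]
 [ 0.      0.      0.      1.    ]] 329.9782918181116 254.98152131532754 192.037334555233
bolt_grip 0.73 [260.5 213.8] [0.4675 0.1482 0.148 ] [0.4632 0.1475 0.1575]
start_top 0.94 [150.3 167.5] [0.4421 0.0235 0.072 ] [0.4413 0.0234 0.0727]
start_top 0.74 [162.2 259.7] [0.559  0.0298 0.072 ] [0.512  0.0549 0.1566]
gate_hinge 0.92 [237.9 341.8] [0.6142 0.1276 0.148 ] [0.6096 0.1268 0.1522]
bore0 0.97 [163.  259.8] [0.5476 0.037  0.093 ] [0.5128 0.0554 0.1551]
bore0 0.94 [316.1 261.9] [0.5472 0.2167 0.093 ] [0.5119 0.2025 0.1561]
bore0 0.71 [201.6 263.7] [0.5519 0.0821 0.093 ] [0.5647 0.0773 0.0685]
bore0 0.61 [239.9 262.6] [0.5497 0.1271 0.093 ] [0.5138 0.1286 0.1569]
bore0 0.58 [277.2 262.5] [0.5488 0.1709 0.093 ] [0.5128 0.1649 0.1576]
red [247 210  24  11 222] [259.5541 215.6396] [0.4694 0.1474 0.148 ] [0.4658 0.1475 0.1572] [0.3578 0.1357 0.1531] [0.4708 0.1568 0.4404]
```

View pics/w1.png

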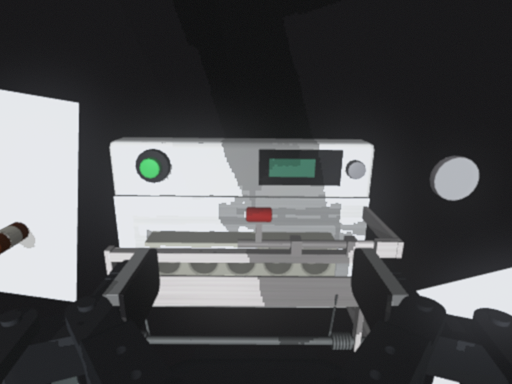

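Emit:
jog_arm:
  plan:
    - {"offset": [13, 2, -20], "rotation": [-0.004, 0.003, -0.02], "jaw": 50}
    - {"offset": [13, 2, -30], "rotation": [0, 0, 0], "jaw": 50}
    - {"offset": [8, 2, -30], "rotation": [0, 0, 0], "jaw": 50}
    - {"offset": [4, 1, -20], "rotation": [0, 0, 0], "jaw": 50}
    - {"offset": [0, 0, -10], "rotation": [0, 0, 0], "jaw": 50}
    - {"offset": [0, 0, 0], "rotation": [0, 0, 0], "jaw": 50}
  grip_force: 25

```text
clock: 4.05
tool_pos: [0.472, 0.1482, 0.2063]
tool_rot: [0.005, 1.0, 0.002, 0.005]
wrist_force: [-1.1, 0.2, -0.3]
finger_gap: 0.0501
```

```bash
python3 c.py w2 | grep -v hinge
```

```text
t 4.05 tcp [0.472  0.1482 0.2063] jawyaw 1.560559722315842 z [ 0.0102  0.0034 -0.9999] j [ 0.3041  0.225  -0.3042  1.0309  0.0002  0.3144] F [-1.0936  0.1627 -0.3288] gap 0.05011508158513054
[[ 0.0001 -0.958  -0.2867  0.0725]
 [ 1.      0.0003 -0.0005 -0.0003]
 [ 0.0006 -0.2867  0.958  -0.1241]
 [ 0.      0.      0.      1.    ]] 329.9782918181116 254.98152131532754 192.037334555233
bolt_grip 0.77 [256.  213.9] [0.4681 0.1487 0.148 ] [0.4639 0.1486 0.1576]
bore0 0.95 [122.2 282.4] [0.548  0.0386 0.093 ] [0.5075 0.068  0.1566]
bore0 0.68 [283.9 281.1] [0.5484 0.1711 0.093 ] [0.5084 0.1645 0.156 ]
red [233 205  40  20 690] [252.9159 215.3681] [0.469  0.1468 0.148 ] [0.4653 0.147  0.1571] [0.3982 0.1357 0.153 ] [0.4713 0.1576 0.3297]
green [ 81 138  17  26 239] [ 88.0879 150.7782] [0.4428 0.0173 0.072 ] [0.4429 0.0177 0.0727] [0.3982 0.0117 0.0709] [0.4525 0.1482 0.3297]
```

View pics/w2.png

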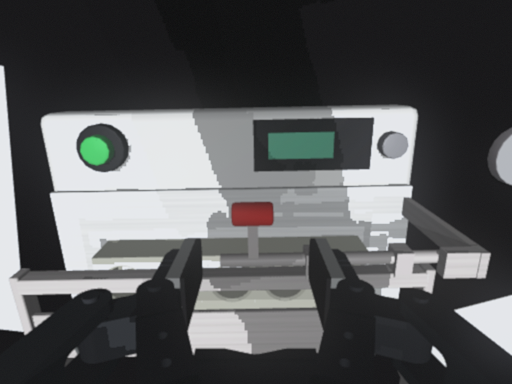

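Emit:
jog_arm:
  plan:
    - {"offset": [-2, -1, -20], "rotation": [-0.003, 0.01, 0.01], "jaw": 50}
    - {"offset": [-1, 0, -20], "rotation": [0, 0, 0], "jaw": 50}
    - {"offset": [0, 0, -14], "rotation": [0, 0, 0], "jaw": 50}
    - {"offset": [0, 0, 0], "rotation": [0, 0, 0], "jaw": 50}
    - {"offset": [0, 0, 0], "rotation": [0, 0, 0], "jaw": 50}

```text
clock: 4.72
tool_pos: [0.4761, 0.1497, 0.1622]
tool_rot: [-0.0, 1.0, 0.004, 0.011]
wrist_force: [-0.2, 0.1, 0.5]
finger_gap: 0.05
```

```bash
python3 -c "
from w import *
st()"
```

```text
t 4.7167 tcp [0.4761 0.1497 0.1622] jawyaw 1.57143611588527 z [ 0.0216  0.0073 -0.9997] j [ 0.3043  0.2568 -0.385   0.9062  0.0005  0.3037] F [-0.2447  0.0912  0.5086] gap 0.04999239171636577
```

Emit:
jog_arm:
  plan:
    - {"offset": [-5, -1, -8], "rotation": [-0.007, 0.022, 0], "jaw": 50}
    - {"offset": [-3, -1, -6], "rotation": [0, 0.003, 0], "jaw": 50}
    - {"offset": [0, 0, 0], "rotation": [0, 0, 0], "jaw": 50}

```text
clock: 4.97
tool_pos: [0.4695, 0.1482, 0.1507]
tool_rot: [-0.0, 1.0, 0.001, -0.0]
wrist_force: [0.0, -0.1, 0.3]
finger_gap: 0.0501
```

```bash
python3 -c "
from w import *
st()"
```

```text
t 4.9667 tcp [0.4695 0.1482 0.1507] jawyaw 1.5712936840859344 z [-0.      0.0015 -1.    ] j [ 0.3049  0.2711 -0.3976  0.9016  0.0014  0.3044] F [ 0.0305 -0.0858  0.284 ] gap 0.05007772618712906
```

Now I'll close on the grip.

Emit:
jog_arm:
  plan:
    - {"offset": [0, 0, -1], "rotation": [0, 0, 0], "jaw": 20}
    - {"offset": [0, 0, 0], "rotation": [0, 0, 0], "jaw": 20}
    - {"offset": [0, 0, 0], "rotation": [0, 0, 0], "jaw": 20}
    - {"offset": [0, 0, 0], "rotation": [0, 0, 0], "jaw": 20}
    - {"offset": [0, 0, 0], "rotation": [0, 0, 0], "jaw": 20}
  grip_force: 25

```text
clock: 5.38
tool_pos: [0.4699, 0.1481, 0.1505]
tool_rot: [-0.0, 1.0, 0.001, 0.0]
wrist_force: [-0.2, 0.1, -1.3]
finger_gap: 0.0233
```

Emit:
jog_arm:
  plan:
    - {"offset": [0, -8, 0], "rotation": [0, 0, 0], "jaw": 20}
    - {"offset": [0, -8, 0], "rotation": [0, 0, 0], "jaw": 20}
    - {"offset": [0, -6, 0], "rotation": [0, 0, 0], "jaw": 20}
    - {"offset": [0, -3, 0], "rotation": [0, 0, 0], "jaw": 20}

```text
clock: 5.72
tool_pos: [0.4701, 0.1266, 0.1516]
tool_rot: [-0.002, 1.0, 0.007, 0.001]
wrist_force: [-3.2, 17.1, 1.4]
finger_gap: 0.0231
```

```bash
python3 -c "
from w import *
st()"
```

```text
t 5.7167 tcp [0.4701 0.1266 0.1516] jawyaw 1.5748431824177387 z [ 0.0012  0.0145 -0.9999] j [ 0.2546  0.2587 -0.413   0.8943  0.0137  0.2505] F [-3.2361 17.0612  1.3922] gap 0.023145678579911542
```

Emit:
jog_arm:
  plan:
    - {"offset": [0, 1, 15], "rotation": [-0.01, 0, 0], "jaw": 20}
    - {"offset": [4, 0, 29], "rotation": [0, 0, 0], "jaw": 20}
    - {"offset": [9, 0, 28], "rotation": [0, 0, 0], "jaw": 20}
    - {"offset": [14, 0, 25], "rotation": [0, 0, 0], "jaw": 20}
    - {"offset": [19, 0, 22], "rotation": [0, 0, 0], "jaw": 20}
    - {"offset": [23, 0, 18], "rotation": [0, 0, 0], "jaw": 20}

```text
clock: 6.22
tool_pos: [0.5508, 0.128, 0.2904]
tool_rot: [-0.001, 1.0, 0.007, 0.011]
wrist_force: [9.1, 5.7, -24.3]
finger_gap: 0.0226
```

```bash
python3 -c "
from w import *
st()"
```

```text
t 6.2167 tcp [0.5508 0.128  0.2904] jawyaw 1.5739416207667054 z [ 0.0219  0.0133 -0.9997] j [0.224  0.2999 0.0222 1.2688 0.0081 0.2211] F [  9.0714   5.6798 -24.331 ] gap 0.02262049457108658
```

Emit:
jog_arm:
  plan:
    - {"offset": [12, 0, -8], "rotation": [0, 0.015, 0], "jaw": 20}
    - {"offset": [15, 0, -2], "rotation": [0, 0, 0], "jaw": 20}
    - {"offset": [15, 0, 0], "rotation": [0, 0, 0], "jaw": 20}
    - {"offset": [0, 0, 0], "rotation": [0, 0, 0], "jaw": 20}

```text
clock: 6.55
tool_pos: [0.6038, 0.1287, 0.2935]
tool_rot: [-0.001, 1.0, 0.012, 0.015]
wrist_force: [1.4, 3.0, -5.3]
finger_gap: 0.0236
```

Emit:
jog_arm:
  plan:
    - {"offset": [0, 0, 0], "rotation": [0, 0.02, 0], "jaw": 60}
    - {"offset": [0, 0, 0], "rotation": [0, 0, 0], "jaw": 60}
    - {"offset": [0, 0, 0], "rotation": [0, 0, 0], "jaw": 60}
    - {"offset": [-10, 0, 15], "rotation": [0, 0, 0], "jaw": 60}
    - {"offset": [-30, -5, 25], "rotation": [0, 0, 0], "jaw": 60}
    - {"offset": [-35, -10, 5], "rotation": [0, 0, 0], "jaw": 60}
    - {"offset": [-35, -10, 0], "rotation": [0, 0, 0], "jaw": 60}
    - {"offset": [-35, 0, 0], "rotation": [0, 0, 0], "jaw": 60}
    - {"offset": [-20, 0, 0], "rotation": [0, 0, 0], "jaw": 60}
    - {"offset": [0, 0, 0], "rotation": [0, 0, 0], "jaw": 60}

```text
clock: 7.38
tool_pos: [0.4299, 0.0939, 0.3349]
tool_rot: [0.002, 1.0, 0.007, 0.004]
wrist_force: [0.1, 0.4, -0.6]
finger_gap: 0.0599
```

```bash
python3 c.py w3 | grep -v hinge
```

```text
t 7.3833 tcp [0.4299 0.0939 0.3349] jawyaw 1.5658516204002995 z [ 0.0073  0.0135 -0.9999] j [ 0.2071  0.0814 -0.142   1.3374  0.0118  0.2121] F [ 0.1114  0.4043 -0.5766] gap 0.05985685173906394
[[ 0.0001 -0.958  -0.2867  0.0725]
 [ 1.      0.0003 -0.0005 -0.0003]
 [ 0.0006 -0.2867  0.958  -0.1241]
 [ 0.      0.      0.      1.    ]] 329.9782918181116 254.98152131532754 192.037334555233
bolt_grip 0.49 [283.4 253.2] [0.519  0.1253 0.148 ] [0.5615 0.1334 0.0661]
start_top 0.86 [191.8 164.7] [0.4405 0.0216 0.072 ] [0.4396 0.0208 0.0722]
bore0 0.93 [210.8 254.9] [0.549  0.0419 0.093 ] [0.5613 0.0373 0.0672]
bore0 0.93 [243.8 253. ] [0.5469 0.0824 0.093 ] [0.5614 0.0806 0.0652]
bore0 0.87 [352.2 252. ] [0.5471 0.216  0.093 ] [0.561  0.2247 0.0664]
bore0 0.81 [316.2 253.9] [0.5492 0.1716 0.093 ] [0.5618 0.177  0.0667]
bore0 0.62 [281.9 257.1] [0.5531 0.1294 0.093 ] [0.5661 0.1306 0.0686]
red [ 0 24 24 17 81] [ 9.0123 30.284 ] [ 0.3066 -0.112   0.148 ] [ 0.286  -0.1891  0.0356] [ 0.2758 -0.2183  0.0002] [ 0.2992 -0.1843  0.0427]
```

View pics/w3.png

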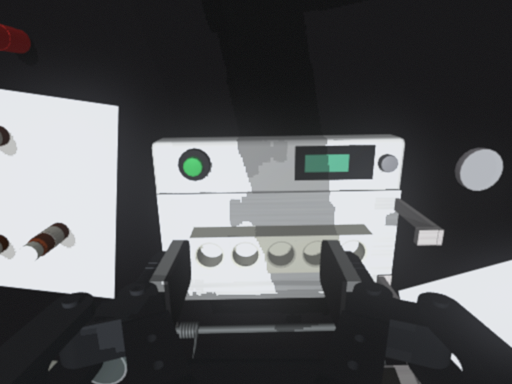

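Run:
```python
import numpy as np,cv2
P=np.load('P.npy'); m=(abs(P[...,2]-.093)<.008)&(abs(P[...,0]-.549)<.06)&(abs(P[...,1]-.127)<.14)
q=P[m]; print(len(q),np.percentile(q,[1,50,99],axis=0)); print(cv2.minAreaRect((q[:,:2]*1000).astype(np.float32)))
# bore holes: deep points within rack
h=(P[...,2]<.08)&(abs(P[...,0]-.549)<.025)&(abs(P[...,1]-.127)<.111)
n,l,s,c=cv2.connectedComponentsWithStats(h.astype(np.uint8))
for i in range(1,n):
    if s[i,4]>30: print(s[i],c[i],P[l==i].min(0),P[l==i].max(0))
```

```text
4332 [[0.52359907 0.01764751 0.08548489]
 [0.54189592 0.10853465 0.09344638]
 [0.57461232 0.23712037 0.09531587]]
((550.6651611328125, 142.78004455566406), (256.5416564941406, 73.76897430419922), 84.27011108398438)
[191 225 147   9 879] [256.49488055 228.66780432] [0.52400368 0.01603957 0.05858155] [0.52635949 0.200977   0.07998378]
[342 241  20  15 198] [352.56060606 247.16666667] [0.54477533 0.21064426 0.06344911] [0.56162534 0.23208112 0.07996709]
[233 243  25  19 359] [244.74930362 252.20334262] [0.546485   0.06777044 0.06380654] [0.56670938 0.09899192 0.07987518]
[268 243  25  18 351] [279.83760684 251.53561254] [0.5466921  0.11308237 0.06421625] [0.56662403 0.14344632 0.07975041]
[303 242  18  19 266] [312.36842105 251.15789474] [0.54507441 0.15779078 0.06359552] [0.56594231 0.18231136 0.0797908 ]
[198 244  25  19 356] [209.48314607 252.9241573 ] [0.54694955 0.02296302 0.06401709] [0.56704744 0.05425945 0.07986204]
```

Emit:
jog_arm:
  plan:
    - {"offset": [10, -36, 0], "rotation": [-0.013, 0.007, 0.005], "jaw": 60}
    - {"offset": [10, -38, 0], "rotation": [0, 0, 0], "jaw": 60}
    - {"offset": [10, -38, -4], "rotation": [0, 0, 0], "jaw": 60}
    - {"offset": [10, -38, -14], "rotation": [0, 0, 0], "jaw": 60}
    - {"offset": [10, -38, -14], "rotation": [0, 0, 0], "jaw": 60}
    - {"offset": [10, -38, -14], "rotation": [0, 0, 0], "jaw": 60}
    - {"offset": [10, -38, -14], "rotation": [0, 0, 0], "jaw": 60}
    - {"offset": [10, -38, -14], "rotation": [0, 0, 0], "jaw": 60}
    - {"offset": [5, -10, -10], "rotation": [0, 0, 0], "jaw": 60}
    - {"offset": [0, 0, 0], "rotation": [0, 0, 0], "jaw": 60}

```text
clock: 8.47
tool_pos: [0.5342, -0.223, 0.2441]
tool_rot: [-0.003, 1.0, 0.001, 0.003]
wrist_force: [0.5, 1.6, 0.1]
finger_gap: 0.0602
```

```bash
cat > v.py <<'E'
from w import *
import sys
o=st(); s=cams.snapshot('wrist'); cv2.imwrite('pics/'+sys.argv[1]+'.png',s['frame'])
P=cloud(s,o); z0,z1=(.067,.083) if len(sys.argv)<3 else map(float,sys.argv[2:4])
m=((P[...,2]>z0)&(P[...,2]<z1)&(s['z_map']>0.15)).astype(np.uint8)
n,l,stt,c=cv2.connectedComponentsWithStats(m)
for i in range(1,n):
    if stt[i,4]>40:
        q=P[l==i]; ct,r=cv2.minEnclosingCircle((q[:,:2]*1000).astype(np.float32))
        print('cap',stt[i],np.median(q,0),'bbox',(q.min(0)+q.max(0))/2,q.max(0)-q.min(0),'circ',np.round(ct,1),round(r,1))
E
python3 v.py w4
```

```text
t 8.4667 tcp [ 0.5342 -0.223   0.2441] jawyaw 1.5777999087820058 z [ 0.0064  0.0014 -1.    ] j [-0.3973  0.3514 -0.0219  1.1921  0.0038 -0.4043] F [0.4751 1.5934 0.1114] gap 0.060197581974276854
cap [208  12  30  34 762] [ 0.4128 -0.25    0.0755] bbox [ 0.4126 -0.2503  0.0725] [0.0236 0.0234 0.0108] circ [ 412.6 -250.3] 11.9
cap [501 173  11  48 283] [0.5616 0.0166 0.0711] bbox [0.554  0.0166 0.0737] [0.0428 0.0028 0.0134] circ [554.   16.8] 21.4
cap [273 182  27  26 518] [ 0.5526 -0.1942  0.0755] bbox [ 0.5536 -0.1941  0.0725] [0.0231 0.0237 0.0106] circ [ 553.6 -194. ] 11.9
cap [176 199  26  26 514] [ 0.5703 -0.2859  0.0755] bbox [ 0.5712 -0.2864  0.0723] [0.0233 0.0228 0.0104] circ [ 571.1 -286.6] 12.0
cap [460 240  20  28 279] [ 0.6105 -0.0148  0.0754] bbox [ 0.6123 -0.0113  0.075 ] [0.0229 0.0095 0.0158] circ [612.3 -12.2] 11.7
cap [321 324  14  27 168] [ 0.7086 -0.1455  0.0744] bbox [ 0.7163 -0.1443  0.0751] [0.0332 0.0129 0.0158] circ [ 716.3 -143.5] 17.5
```

View pics/w4.png

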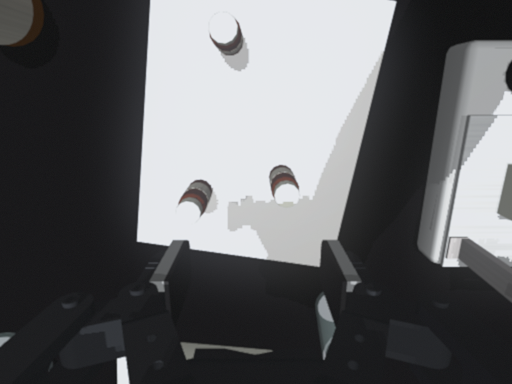

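Three amber vials on the pad at pixels (228,30), (284,190) and (192,205). Their measured cap radius of 12 mm at 75 mm height matches the description. I'll take the one at (.554,-.194) first.

Emit:
jog_arm:
  plan:
    - {"offset": [8, 14, -20], "rotation": [-0.001, 0.006, -0.007], "jaw": 60}
    - {"offset": [6, 12, -30], "rotation": [0, 0.003, 0], "jaw": 60}
    - {"offset": [2, 6, -35], "rotation": [0, 0.003, 0], "jaw": 60}
    - {"offset": [0, 0, -35], "rotation": [0, 0.003, 0], "jaw": 60}
    - {"offset": [0, 0, -20], "rotation": [0, 0, 0], "jaw": 60}
    - {"offset": [0, 0, 0], "rotation": [0, 0, 0], "jaw": 60}
  grip_force: 22

```text
clock: 9.02
tool_pos: [0.5552, -0.1829, 0.1056]
tool_rot: [-0.003, 1.0, -0.0, 0.0]
wrist_force: [-1.4, -0.8, -0.6]
finger_gap: 0.0598
```

```bash
python3 -c "
from w import *
st()"
```

```text
t 9.0167 tcp [ 0.5552 -0.1829  0.1056] jawyaw 1.5772705518391625 z [ 0.0004 -0.0001 -1.    ] j [-0.3182  0.4543 -0.239   0.8771  0.     -0.3246] F [-1.4267 -0.7829 -0.5559] gap 0.05979370190729575
```

Emit:
jog_arm:
  plan:
    - {"offset": [-1, -8, 0], "rotation": [0, 0, -0.005], "jaw": 60}
    - {"offset": [0, -1, 0], "rotation": [0, 0, 0], "jaw": 60}
    - {"offset": [0, 0, -15], "rotation": [0, 0, 0], "jaw": 60}
    - {"offset": [0, 0, -15], "rotation": [0, 0, 0], "jaw": 60}
    - {"offset": [0, 0, -10], "rotation": [0, 0, 0], "jaw": 60}
    - {"offset": [0, 0, 0], "rotation": [0, 0, 0], "jaw": 60}
    - {"offset": [0, 0, 0], "rotation": [0, 0, 0], "jaw": 60}

```text
clock: 9.6
tool_pos: [0.562, -0.1921, 0.0764]
tool_rot: [-0.003, 1.0, -0.002, 0.008]
wrist_force: [0.5, -1.0, -0.7]
finger_gap: 0.06
```

```bash
python3 -c "
from w import *
st()"
```

```text
t 9.6 tcp [ 0.562  -0.1921  0.0764] jawyaw 1.5759097316232658 z [ 0.0164 -0.0049 -0.9999] j [-0.3298  0.4858 -0.272   0.7959  0.0007 -0.3349] F [ 0.4707 -0.9955 -0.7364] gap 0.059965890317728296
```

Emit:
jog_arm:
  plan:
    - {"offset": [-7, -2, -8], "rotation": [0.005, 0.018, 0], "jaw": 60}
    - {"offset": [-3, 0, -12], "rotation": [0, 0.006, 0], "jaw": 60}
    - {"offset": [-2, 0, -8], "rotation": [0, 0.004, 0], "jaw": 60}
    - {"offset": [0, 0, 0], "rotation": [0, 0, 0], "jaw": 60}

```text
clock: 9.93
tool_pos: [0.5514, -0.1956, 0.05]
tool_rot: [-0.002, 1.0, -0.001, -0.004]
wrist_force: [0.3, 0.8, 0.5]
finger_gap: 0.06
```

```bash
python3 -c "
from w import *
st()"
```

```text
t 9.9333 tcp [ 0.5514 -0.1956  0.05  ] jawyaw 1.5754780374457096 z [-0.0079 -0.0017 -1.    ] j [-0.3387  0.5152 -0.3006  0.7619 -0.0042 -0.3434] F [0.2952 0.803  0.5357] gap 0.06002831806486618
```

Emit:
jog_arm:
  plan:
    - {"offset": [2, 1.5, 2], "rotation": [0.001, -0.008, -0.005], "jaw": 60}
    - {"offset": [0, 0, 0], "rotation": [0, 0, 0], "jaw": 40}
    - {"offset": [0, 0, 0], "rotation": [0, 0, 0], "jaw": 24}
    - {"offset": [0, 0, 0], "rotation": [0, 0, 0], "jaw": 24}
    - {"offset": [0, 0, 0], "rotation": [0, 0, 0], "jaw": 24}
    - {"offset": [0, 0, 0], "rotation": [0, 0, 0], "jaw": 24}
  grip_force: 22

```text
clock: 10.43
tool_pos: [0.553, -0.1937, 0.0515]
tool_rot: [0.0, 1.0, 0.0, -0.0]
wrist_force: [0.1, 0.8, -0.3]
finger_gap: 0.0272
```

```bash
python3 -c "
from w import *
st()"
```

```text
t 10.4333 tcp [ 0.553  -0.1937  0.0515] jawyaw 1.5698608734062798 z [-0.0006  0.0001 -1.    ] j [-0.3369  0.5111 -0.3035  0.7568 -0.0001 -0.336 ] F [ 0.0666  0.8399 -0.2628] gap 0.027197815978289696
```

Emit:
jog_arm:
  plan:
    - {"offset": [0, 0, 15], "rotation": [0, 0, 0], "jaw": 24}
    - {"offset": [0, 0, 30], "rotation": [0, 0, 0], "jaw": 24}
    - {"offset": [0, 0, 35], "rotation": [0, 0, 0], "jaw": 24}
    - {"offset": [0, 0, 35], "rotation": [0, 0, 0], "jaw": 24}
    - {"offset": [0, 15, 30], "rotation": [0, 0, 0], "jaw": 24}
    - {"offset": [0, 30, 5], "rotation": [0, 0, 0], "jaw": 24}
    - {"offset": [0, 36, 0], "rotation": [0, 0, 0], "jaw": 24}
    - {"offset": [0, 36, 0], "rotation": [0, 0, 0], "jaw": 24}
    - {"offset": [0, 36, 0], "rotation": [0, 0, 0], "jaw": 24}
    - {"offset": [0, 36, 0], "rotation": [0, 0, 0], "jaw": 24}
    - {"offset": [0, 20, 0], "rotation": [0, 0, 0], "jaw": 24}
    - {"offset": [0, 0, 0], "rotation": [0, 0, 0], "jaw": 24}

```text
clock: 11.43
tool_pos: [0.5513, 0.0228, 0.2107]
tool_rot: [0.004, 1.0, 0.001, 0.003]
wrist_force: [0.3, -0.3, -0.7]
finger_gap: 0.0272
```

```bash
python3 -c "
from w import *
st()"
```

```text
t 11.4333 tcp [0.5513 0.0228 0.2107] jawyaw 1.563151769151434 z [ 0.0051  0.0021 -1.    ] j [ 0.0403  0.321  -0.1563  1.0883  0.0019  0.0479] F [ 0.2795 -0.2817 -0.7218] gap 0.027241946052613274
```

Emit:
jog_arm:
  plan:
    - {"offset": [-2, 10, -12], "rotation": [-0.002, 0.008, 0.007], "jaw": 24}
    - {"offset": [-1, 4, -15], "rotation": [0, 0.003, 0], "jaw": 24}
    - {"offset": [-1, 0, -10], "rotation": [0, 0.003, 0], "jaw": 24}
    - {"offset": [0, 0, 0], "rotation": [0, 0, 0], "jaw": 24}
    - {"offset": [0, 0, 0], "rotation": [0, 0, 0], "jaw": 24}

```text
clock: 11.85
tool_pos: [0.5475, 0.0375, 0.1737]
tool_rot: [-0.002, 1.0, -0.001, -0.003]
wrist_force: [0.1, -0.3, -0.4]
finger_gap: 0.0272
```

```bash
cat > r.py <<'E'
from w import *
import sys
o=st(); s=cams.snapshot('wrist'); cv2.imwrite('pics/'+sys.argv[1]+'.png',s['frame'])
P=cloud(s,o); np.save('P.npy',P)
m=(abs(P[...,2]-.093)<.004)&(abs(P[...,0]-.549)<.04)&(abs(P[...,1]-.127)<.12)
q=P[m]; print(len(q),np.percentile(q,[.5,50,99.5],axis=0))
for r in cams.landmark_of('wrist','bore0')[:6]:
    p=r['position']; print(round(r['confidence'],2),np.round(p,1),atz(s,p,.093,o))
E
python3 r.py w5
```

```text
t 11.85 tcp [0.5475 0.0375 0.1737] jawyaw 1.573813395839659 z [-0.0065 -0.0017 -1.    ] j [ 0.0691  0.3478 -0.2174  1.0122 -0.0013  0.066 ] F [ 0.0705 -0.2804 -0.3882] gap 0.027177439618408027
12815 [[0.5236 0.0173 0.0893]
 [0.5431 0.1183 0.0934]
 [0.574  0.207  0.095 ]]
0.87 [326.7 213.4] [0.5503 0.0843 0.093 ]
0.83 [261.6 211.6] [0.5492 0.0413 0.093 ]
0.69 [395.  210.1] [0.5478 0.129  0.093 ]
0.59 [459.6 210.9] [0.5482 0.1716 0.093 ]
```

View pics/w5.png

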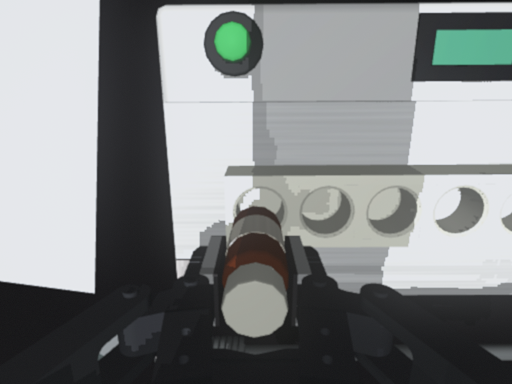

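Emit:
jog_arm:
  plan:
    - {"offset": [1.5, 2, -6], "rotation": [0.002, -0.006, -0.002], "jaw": 24}
    - {"offset": [0, 0, -8], "rotation": [0, 0.002, 0], "jaw": 24}
    - {"offset": [0, 0, -4], "rotation": [0, 0.002, 0], "jaw": 24}
    - {"offset": [0, 0, 0], "rotation": [0, 0, 0], "jaw": 24}

```text
clock: 12.28
tool_pos: [0.5511, 0.0378, 0.1564]
tool_rot: [0.001, 1.0, 0.0, 0.0]
wrist_force: [-0.6, -0.5, -0.9]
finger_gap: 0.0273
```

```bash
python3 -c "
from w import *
st()"
```

```text
t 12.2833 tcp [0.5511 0.0378 0.1564] jawyaw 1.568290555303391 z [ 0.0006  0.0006 -1.    ] j [ 0.0682  0.3614 -0.2449  0.9639  0.0005  0.0707] F [-0.6179 -0.5068 -0.9451] gap 0.027315316164822065
```

Emit:
jog_arm:
  plan:
    - {"offset": [-2, 2, 0], "rotation": [0, 0, 0], "jaw": 24}
    - {"offset": [-1, 0.5, -5], "rotation": [0, 0.002, 0], "jaw": 24}
    - {"offset": [-1, 0, -5], "rotation": [0, 0.002, 0], "jaw": 24}
    - {"offset": [0, 0, 0], "rotation": [0, 0, 0], "jaw": 24}

```text
clock: 12.62
tool_pos: [0.5467, 0.0404, 0.1454]
tool_rot: [0.001, 1.0, 0.0, -0.002]
wrist_force: [-1.0, -0.3, -0.7]
finger_gap: 0.0271
```

```bash
python3 -c "
from w import *
st()"
```

```text
t 12.6167 tcp [0.5467 0.0404 0.1454] jawyaw 1.567953729613072 z [-0.0039  0.0006 -1.    ] j [ 0.0732  0.3665 -0.2684  0.9398  0.0009  0.0761] F [-1.0372 -0.3302 -0.6604] gap 0.027089470515179882
```

Emit:
jog_arm:
  plan:
    - {"offset": [2, -0.5, 0], "rotation": [0, -0.003, 0], "jaw": 24}
    - {"offset": [0, 0, 0], "rotation": [0, 0, 0], "jaw": 24}
    - {"offset": [-0.5, 0, -4], "rotation": [0, 0.001, 0], "jaw": 24}
    - {"offset": [-0.5, 0, -4], "rotation": [0, 0.001, 0], "jaw": 24}
    - {"offset": [0, 0, 0], "rotation": [0, 0, 0], "jaw": 24}

```text
clock: 13.03
tool_pos: [0.548, 0.04, 0.1367]
tool_rot: [0.001, 1.0, 0.0, -0.001]
wrist_force: [-0.1, -0.5, -1.0]
finger_gap: 0.0275
```

```bash
python3 -c "
from w import *
st()"
```

```text
t 13.0333 tcp [0.548  0.04   0.1367] jawyaw 1.5682846474357495 z [-0.0023  0.0006 -1.    ] j [ 0.0724  0.3747 -0.2805  0.9179  0.0007  0.075 ] F [-0.0899 -0.4717 -1.046 ] gap 0.027493876805834084
```

Emit:
jog_arm:
  plan:
    - {"offset": [0.5, 0, -4], "rotation": [0, -0.001, 0], "jaw": 24}
    - {"offset": [0, 0, -5], "rotation": [0, 0.001, 0], "jaw": 24}
    - {"offset": [0, 0, -5], "rotation": [0, 0.001, 0], "jaw": 24}
    - {"offset": [0, 0, -3], "rotation": [0, 0, 0], "jaw": 24}
    - {"offset": [0, 0, 0], "rotation": [0, 0, 0], "jaw": 24}

```text
clock: 13.45
tool_pos: [0.5484, 0.04, 0.1175]
tool_rot: [0.001, 1.0, 0.0, -0.002]
wrist_force: [-1.3, -0.5, -0.5]
finger_gap: 0.0273
```

```bash
python3 -c "
from w import *
st()"
```

```text
t 13.45 tcp [0.5484 0.04   0.1175] jawyaw 1.5682468659560815 z [-0.0038  0.0005 -1.    ] j [ 0.0723  0.3933 -0.3068  0.8744  0.0008  0.0748] F [-1.3012 -0.4585 -0.4853] gap 0.027326829847167035
```

Emit:
jog_arm:
  plan:
    - {"offset": [0, 0, 0], "rotation": [0, 0, 0], "jaw": 45}
    - {"offset": [0, 0, 0], "rotation": [0, 0, 0], "jaw": 45}
    - {"offset": [0, 0, 0], "rotation": [0, 0, 0], "jaw": 45}
    - {"offset": [0, 0, 12], "rotation": [0, 0, 0], "jaw": 45}
    - {"offset": [0, 0, 25], "rotation": [0, 0, 0], "jaw": 45}
    - {"offset": [0, 0, 35], "rotation": [0, 0, 0], "jaw": 45}
    - {"offset": [0, 0, 35], "rotation": [0, 0, 0], "jaw": 60}
    - {"offset": [0, -20, 25], "rotation": [0, 0, 0], "jaw": 60}
    - {"offset": [0, -35, 0], "rotation": [0, 0, 0], "jaw": 60}
    - {"offset": [0, -40, 0], "rotation": [0, 0, 0], "jaw": 60}
    - {"offset": [0, -40, 0], "rotation": [0, 0, 0], "jaw": 60}
    - {"offset": [0, -40, 0], "rotation": [0, 0, 0], "jaw": 60}
    - {"offset": [0, -40, 0], "rotation": [0, 0, 0], "jaw": 60}
    - {"offset": [0, -40, 0], "rotation": [0, 0, 0], "jaw": 60}
    - {"offset": [0, -10, 0], "rotation": [0, 0, 0], "jaw": 60}
    - {"offset": [0, 0, 0], "rotation": [0, 0, 0], "jaw": 60}

```text
clock: 14.78
tool_pos: [0.5482, -0.2358, 0.2618]
tool_rot: [-0.002, 1.0, -0.002, 0.004]
wrist_force: [0.8, 0.1, 0.0]
finger_gap: 0.0598
```

```bash
python3 v.py w6
python3 - <<'E'
from w import *
s=cams.snapshot('top'); P=cloud(s)
m=((P[...,2]>.125)&(P[...,2]<.15)&(P[...,0]>.53)&(P[...,0]<.57)&(P[...,1]>.02)&(P[...,1]<.25)).astype(np.uint8)
n,l,stt,c=cv2.connectedComponentsWithStats(m)
for i in range(1,n): print(stt[i,4],np.median(P[l==i],0))
E
```

```text
t 14.7833 tcp [ 0.5482 -0.2358  0.2618] jawyaw 1.5756957190361252 z [ 0.0087 -0.004  -1.    ] j [-0.406   0.3736  0.0581  1.2456 -0.0003 -0.411 ] F [0.8141 0.0841 0.0385] gap 0.05976121553314788
cap [  0   0  23  23 320] [ 0.4105 -0.4444  0.0737] bbox [ 0.4105 -0.4481  0.075 ] [0.0169 0.0241 0.0159] circ [ 410.9 -448.1] 14.5
cap [226   0  28  31 686] [ 0.4133 -0.2503  0.0755] bbox [ 0.4135 -0.2508  0.0726] [0.0216 0.023  0.0109] circ [ 412.6 -250.5] 11.9
cap [507 175   5  24  66] [0.5687 0.0166 0.0692] bbox [0.5643 0.0168 0.0703] [0.0221 0.0026 0.0066] circ [564.3  16.1] 11.1
cap [193 180  25  25 469] [ 0.5704 -0.2862  0.0756] bbox [ 0.5716 -0.2865  0.0726] [0.0236 0.0229 0.011 ] circ [ 571.6 -286.7] 11.9
cap [466 220  20  27 269] [ 0.6098 -0.0149  0.0751] bbox [ 0.6123 -0.0119  0.075 ] [0.0229 0.0091 0.016 ] circ [612.3 -12.1] 11.8
40 [0.5456 0.0425 0.1402]
```

Emit:
jog_arm:
  plan:
    - {"offset": [8, -18, -20], "rotation": [0.003, 0.008, -0.005], "jaw": 60}
    - {"offset": [8, -20, -30], "rotation": [0, 0.003, 0], "jaw": 60}
    - {"offset": [2, -8, -35], "rotation": [0, 0.003, 0], "jaw": 60}
    - {"offset": [0, 0, -35], "rotation": [0, 0.003, 0], "jaw": 60}
    - {"offset": [0, 0, -20], "rotation": [0, 0, 0], "jaw": 60}
    - {"offset": [0, 0, 0], "rotation": [0, 0, 0], "jaw": 60}
    - {"offset": [0, 0, 0], "rotation": [0, 0, 0], "jaw": 60}

```text
clock: 15.47
tool_pos: [0.5702, -0.2661, 0.1214]
tool_rot: [-0.01, 1.0, 0.001, -0.001]
wrist_force: [0.1, -0.1, 0.3]
finger_gap: 0.0599
```

```bash
python3 -c "
from w import *
st()"
```

```text
t 15.4667 tcp [ 0.5702 -0.2661  0.1214] jawyaw 1.5903877442056182 z [-0.0021  0.0028 -1.    ] j [-0.4374  0.5129 -0.0896  0.9714  0.0017 -0.457 ] F [ 0.1362 -0.1194  0.3036] gap 0.05985996970785845
```

Emit:
jog_arm:
  plan:
    - {"offset": [1, -12, 0], "rotation": [-0.003, -0.002, -0.01], "jaw": 60}
    - {"offset": [0, -10, 0], "rotation": [0, 0, -0.008], "jaw": 60}
    - {"offset": [0, 0, -6], "rotation": [0, 0, 0], "jaw": 60}
    - {"offset": [-1, 0, -15], "rotation": [0, 0.004, 0], "jaw": 60}
    - {"offset": [-1, 0, -12], "rotation": [0, 0.004, 0], "jaw": 60}
    - {"offset": [0, 0, 0], "rotation": [0, 0, 0], "jaw": 60}

```text
clock: 15.97
tool_pos: [0.5755, -0.2902, 0.0965]
tool_rot: [-0.002, 1.0, -0.004, 0.003]
wrist_force: [-0.9, -0.1, 0.4]
finger_gap: 0.0597
```

```bash
python3 -c "
from w import *
st()"
```

```text
t 15.9667 tcp [ 0.5755 -0.2902  0.0965] jawyaw 1.5744126613913472 z [ 0.0061 -0.0071 -1.    ] j [-0.4653  0.549  -0.0951  0.9181 -0.0036 -0.469 ] F [-0.8804 -0.0856  0.3736] gap 0.05972564140518142
```

Emit:
jog_arm:
  plan:
    - {"offset": [-3.5, 3, -8], "rotation": [0.006, 0.007, -0.003], "jaw": 60}
    - {"offset": [-1, 0, -12], "rotation": [0, 0.004, 0], "jaw": 60}
    - {"offset": [-1, 0, -12], "rotation": [0, 0.004, 0], "jaw": 60}
    - {"offset": [-1, 0, -8], "rotation": [0, 0.003, 0], "jaw": 60}
    - {"offset": [0, 0, 0], "rotation": [0, 0, 0], "jaw": 60}

```text
clock: 16.38
tool_pos: [0.5691, -0.2876, 0.0544]
tool_rot: [0.0, 1.0, -0.001, -0.005]
wrist_force: [-0.6, -0.1, -0.1]
finger_gap: 0.0601
```

```bash
python3 -c "
from w import *
st()"
```

```text
t 16.3833 tcp [ 0.5691 -0.2876  0.0544] jawyaw 1.5703682982801221 z [-0.011  -0.0015 -0.9999] j [-0.465   0.5876 -0.1466  0.8457 -0.0063 -0.4646] F [-0.5646 -0.1279 -0.0875] gap 0.060052884062486066
```

Emit:
jog_arm:
  plan:
    - {"offset": [2, 1, -2], "rotation": [0.001, -0.01, 0], "jaw": 60}
    - {"offset": [0, 0, -1], "rotation": [0, 0, 0], "jaw": 40}
    - {"offset": [0, 0, 0], "rotation": [0, 0, 0], "jaw": 24}
    - {"offset": [0, 0, 0], "rotation": [0, 0, 0], "jaw": 24}
    - {"offset": [0, 0, 0], "rotation": [0, 0, 0], "jaw": 24}
    - {"offset": [0, 0, 0], "rotation": [0, 0, 0], "jaw": 24}
  grip_force: 22

```text
clock: 16.88
tool_pos: [0.5712, -0.2862, 0.0507]
tool_rot: [0.0, 1.0, 0.0, -0.0]
wrist_force: [0.3, 0.2, -1.0]
finger_gap: 0.027
```

```bash
python3 -c "
from w import *
st()"
```

```text
t 16.8833 tcp [ 0.5712 -0.2862  0.0507] jawyaw 1.5707040442429394 z [-0.0005  0.     -1.    ] j [-0.4644  0.5878 -0.1575  0.8259 -0.0002 -0.4643] F [ 0.331   0.1509 -0.9798] gap 0.027040402597159403
```

Emit:
jog_arm:
  plan:
    - {"offset": [0, 0, 15], "rotation": [0, 0, 0], "jaw": 24}
    - {"offset": [0, 0, 30], "rotation": [0, 0, 0], "jaw": 24}
    - {"offset": [0, 0, 35], "rotation": [0, 0, 0], "jaw": 24}
    - {"offset": [0, 0, 38], "rotation": [0, 0, 0], "jaw": 24}
    - {"offset": [0, 15, 36], "rotation": [0, 0, 0], "jaw": 24}
    - {"offset": [-2, 30, 20], "rotation": [0, 0, 0], "jaw": 24}
    - {"offset": [-2, 38, 0], "rotation": [0, 0, 0], "jaw": 24}
    - {"offset": [-2, 40, 0], "rotation": [0, 0, 0], "jaw": 24}
    - {"offset": [-2, 40, 0], "rotation": [0, 0, 0], "jaw": 24}
    - {"offset": [-2, 40, 0], "rotation": [0, 0, 0], "jaw": 24}
    - {"offset": [-2, 40, 0], "rotation": [0, 0, 0], "jaw": 24}
    - {"offset": [-2, 40, 0], "rotation": [0, 0, 0], "jaw": 24}
    - {"offset": [-2, 40, 0], "rotation": [0, 0, 0], "jaw": 24}
    - {"offset": [-2, 40, 0], "rotation": [0, 0, 0], "jaw": 24}
    - {"offset": [-2, 30, 0], "rotation": [0, 0, 0], "jaw": 24}
    - {"offset": [0, 10, 0], "rotation": [0, 0, 0], "jaw": 24}
    - {"offset": [0, 0, 0], "rotation": [0, 0, 0], "jaw": 24}

```text
clock: 18.3
tool_pos: [0.5479, 0.1322, 0.2394]
tool_rot: [0.004, 1.0, 0.0, 0.008]
wrist_force: [0.3, 0.1, -0.3]
finger_gap: 0.0273
```

```bash
python3 -c "
from w import *
st()"
```

```text
t 18.3 tcp [0.5479 0.1322 0.2394] jawyaw 1.5636874896539834 z [ 0.0165  0.0007 -0.9999] j [ 0.2384  0.3191 -0.0829  1.1526 -0.0032  0.2455] F [ 0.3045  0.1159 -0.3156] gap 0.027300692680204915
```

Emit:
jog_arm:
  plan:
    - {"offset": [0, -3, -15], "rotation": [-0.001, 0.017, 0.007], "jaw": 24}
    - {"offset": [0, -1, -25], "rotation": [0, 0.004, 0], "jaw": 24}
    - {"offset": [0, 0, -25], "rotation": [0, 0.004, 0], "jaw": 24}
    - {"offset": [0, 0, -10], "rotation": [0, 0.002, 0], "jaw": 24}
    - {"offset": [0, 0, 0], "rotation": [0, 0, 0], "jaw": 24}
    - {"offset": [0, 0, 0], "rotation": [0, 0, 0], "jaw": 24}

```text
clock: 18.8
tool_pos: [0.5486, 0.1202, 0.1598]
tool_rot: [0.002, 1.0, -0.002, -0.006]
wrist_force: [0.2, 0.2, -0.4]
finger_gap: 0.027
```

```bash
python3 r.py w7
```

```text
t 18.8 tcp [0.5486 0.1202 0.1598] jawyaw 1.5660327727882568 z [-0.0125 -0.0042 -0.9999] j [ 0.2165  0.3828 -0.2015  0.9996 -0.0014  0.2213] F [ 0.2036  0.2025 -0.3729] gap 0.027036679436117688
15506 [[0.5233 0.0179 0.0892]
 [0.5383 0.1471 0.0935]
 [0.574  0.2381 0.0954]]
0.89 [342.7 215.9] [0.5478 0.1736 0.093 ]
0.84 [414.1 216.8] [0.5486 0.2176 0.093 ]
0.76 [197.8 217.3] [0.5485 0.0842 0.093 ]
0.68 [272.1 219.2] [0.5499 0.1301 0.093 ]
```

Emit:
jog_arm:
  plan:
    - {"offset": [0.5, 7, 0], "rotation": [0.004, -0.012, 0.004], "jaw": 24}
    - {"offset": [0, 2, 0], "rotation": [0, 0, 0], "jaw": 24}
    - {"offset": [0, 0, -4], "rotation": [0, 0, 0], "jaw": 24}
    - {"offset": [0, 0, -4], "rotation": [0, 0, 0], "jaw": 24}
    - {"offset": [0, 0, 0], "rotation": [0, 0, 0], "jaw": 24}

```text
clock: 19.32
tool_pos: [0.553, 0.131, 0.1569]
tool_rot: [0.0, 1.0, 0.002, 0.006]
wrist_force: [-0.8, -0.1, -0.9]
finger_gap: 0.0276
```

```bash
python3 -c "
from w import *
st()"
```

```text
t 19.3167 tcp [0.553  0.131  0.1569] jawyaw 1.5704329740607337 z [ 0.0115  0.003  -0.9999] j [ 0.2325  0.3787 -0.2161  0.964   0.0003  0.2329] F [-0.8473 -0.1184 -0.9193] gap 0.027567953254362294
```

Emit:
jog_arm:
  plan:
    - {"offset": [-4, -2.5, 0], "rotation": [-0.003, 0.011, 0], "jaw": 24}
    - {"offset": [0, 0, 0], "rotation": [0, 0, 0], "jaw": 24}
    - {"offset": [-0.5, 0, -5], "rotation": [0, 0.002, 0], "jaw": 24}
    - {"offset": [-0.5, 0, -5], "rotation": [0, 0.002, 0], "jaw": 24}
    - {"offset": [0, 0, 0], "rotation": [0, 0, 0], "jaw": 24}

```text
clock: 19.73
tool_pos: [0.5475, 0.1286, 0.1465]
tool_rot: [-0.0, 1.0, -0.0, -0.002]
wrist_force: [0.7, 0.1, -1.1]
finger_gap: 0.0271
```

```bash
python3 -c "
from w import *
st()"
```

```text
t 19.7333 tcp [0.5475 0.1286 0.1465] jawyaw 1.5711648589630618 z [-0.0041 -0.0003 -1.    ] j [ 0.2304  0.3882 -0.2305  0.9561  0.0007  0.23  ] F [ 0.697   0.1017 -1.1341] gap 0.027109793110818965
```

Bottom of the vial is at about .0958, just above the rack. I'll correct x by 1.5 mm and go on down.

Emit:
jog_arm:
  plan:
    - {"offset": [1.5, 0, 0], "rotation": [0, -0.004, 0], "jaw": 24}
    - {"offset": [0, 0, 0], "rotation": [0, 0, 0], "jaw": 24}
    - {"offset": [-0.5, 0, -4], "rotation": [0, 0.001, 0], "jaw": 24}
    - {"offset": [-0.5, 0, -4], "rotation": [0, 0.001, 0], "jaw": 24}
    - {"offset": [0, 0, -2], "rotation": [0, 0, 0], "jaw": 24}
    - {"offset": [0, 0, 0], "rotation": [0, 0, 0], "jaw": 24}

```text
clock: 20.23
tool_pos: [0.5478, 0.1284, 0.1346]
tool_rot: [-0.0, 1.0, -0.0, -0.002]
wrist_force: [-0.9, -0.5, -0.6]
finger_gap: 0.0276
```

```bash
python3 -c "
from w import *
st()"
```

```text
t 20.2333 tcp [0.5478 0.1284 0.1346] jawyaw 1.570982512487421 z [-0.0031 -0.0006 -1.    ] j [ 0.2302  0.3975 -0.2494  0.9269  0.0002  0.23  ] F [-0.8976 -0.4627 -0.6212] gap 0.027591831684855836
```

Emit:
jog_arm:
  plan:
    - {"offset": [0.5, 0, -4], "rotation": [0, -0.001, 0], "jaw": 24}
    - {"offset": [0, 0, -5], "rotation": [0, 0.001, 0], "jaw": 24}
    - {"offset": [0, 0, -5], "rotation": [0, 0.001, 0], "jaw": 24}
    - {"offset": [0, 0, -2.5], "rotation": [0, 0, 0], "jaw": 24}
    - {"offset": [0, 0, 0], "rotation": [0, 0, 0], "jaw": 24}

```text
clock: 20.65
tool_pos: [0.5482, 0.1284, 0.1161]
tool_rot: [-0.0, 1.0, -0.0, -0.002]
wrist_force: [0.5, 0.1, -0.2]
finger_gap: 0.0272
```

Emit:
jog_arm:
  plan:
    - {"offset": [0, 0, 0], "rotation": [0, 0, 0], "jaw": 45}
    - {"offset": [0, 0, 0], "rotation": [0, 0, 0], "jaw": 45}
    - {"offset": [0, 0, 0], "rotation": [0, 0, 0], "jaw": 45}
    - {"offset": [0, 0, 12], "rotation": [0, 0, 0], "jaw": 45}
    - {"offset": [0, 0, 25], "rotation": [0, 0, 0], "jaw": 45}
    - {"offset": [0, 0, 38], "rotation": [0, 0, 0], "jaw": 45}
    - {"offset": [0, 0, 38], "rotation": [0, 0, 0], "jaw": 60}
    - {"offset": [-10, -20, 25], "rotation": [0, 0, 0], "jaw": 60}
    - {"offset": [-10, -35, 0], "rotation": [0, 0, 0], "jaw": 60}
    - {"offset": [-12, -38, 0], "rotation": [0, 0, 0], "jaw": 60}
    - {"offset": [-12, -38, 0], "rotation": [0, 0, 0], "jaw": 60}
    - {"offset": [-12, -38, 0], "rotation": [0, 0, 0], "jaw": 60}
    - {"offset": [-12, -38, 0], "rotation": [0, 0, 0], "jaw": 60}
    - {"offset": [-12, -38, 0], "rotation": [0, 0, 0], "jaw": 60}
    - {"offset": [-12, -38, 0], "rotation": [0, 0, 0], "jaw": 60}
    - {"offset": [-12, -38, 0], "rotation": [0, 0, 0], "jaw": 60}
    - {"offset": [-10, -25, 0], "rotation": [0, 0, 0], "jaw": 60}
    - {"offset": [0, 0, 0], "rotation": [0, 0, 0], "jaw": 60}

```text
clock: 22.15
tool_pos: [0.4302, -0.2301, 0.2672]
tool_rot: [-0.005, 1.0, -0.003, 0.007]
wrist_force: [-0.4, -0.4, -0.5]
finger_gap: 0.0598
```

```bash
python3 v.py w8
python3 - <<'E'
from w import *
s=cams.snapshot('top'); P=cloud(s); cv2.imwrite('pics/top8.png',s['frame'])
m=((P[...,2]>.125)&(P[...,2]<.15)&(P[...,0]>.53)&(P[...,0]<.57)&(P[...,1]>.02)&(P[...,1]<.25)).astype(np.uint8)
n,l,stt,c=cv2.connectedComponentsWithStats(m)
for i in range(1,n): print(stt[i,4],np.median(P[l==i],0))
E
```

```text
t 22.15 tcp [ 0.4302 -0.2301  0.2672] jawyaw 1.5799973788550965 z [ 0.0138 -0.0064 -0.9999] j [-0.4916  0.1785 -0.2017  1.1755  0.0009 -0.5008] F [-0.3859 -0.3733 -0.4706] gap 0.059812298988634126
cap [142   0  29  25 615] [ 0.2935 -0.3174  0.0754] bbox [ 0.294  -0.3183  0.0726] [0.0182 0.0229 0.011 ] circ [ 291.6 -318.3] 11.8
cap [212   0  28  14 287] [ 0.2886 -0.2578  0.0752] bbox [ 0.2889 -0.2583  0.0723] [0.0096 0.0229 0.0104] circ [ 284.7 -258.3] 11.4
cap [281   0  28  32 687] [ 0.296  -0.1994  0.0754] bbox [ 0.2959 -0.1992  0.0725] [0.0234 0.0232 0.0107] circ [ 295.6 -198.8] 12.0
cap [  0  81  49  74 801] [ 0.3797 -0.4379  0.0745] bbox [ 0.3857 -0.4492  0.075 ] [0.068  0.0344 0.016 ] circ [ 385.7 -463.8] 34.0
cap [224 137  25  25 483] [ 0.4118 -0.2502  0.0755] bbox [ 0.4122 -0.2503  0.0726] [0.0233 0.0232 0.0103] circ [ 412.2 -250.4] 11.8
cap [493 170  19  24 348] [0.4429 0.0162 0.072 ] bbox [0.443  0.0172 0.0706] [0.0231 0.0176 0.0072] circ [443.2  20.1] 11.9
cap [474 254  38  49 637] [0.5406 0.0167 0.0751] bbox [0.5504 0.0302 0.075 ] [0.0521 0.0303 0.016 ] circ [550.3  30.7] 29.2
43 [0.5448 0.1289 0.1394]
42 [0.5455 0.0428 0.1402]
```

Emit:
jog_arm:
  plan:
    - {"offset": [-10, -10, -20], "rotation": [0.006, 0.014, -0.009], "jaw": 60}
    - {"offset": [-8, -6, -30], "rotation": [0, 0.004, 0], "jaw": 60}
    - {"offset": [-2, 0, -38], "rotation": [0, 0.004, 0], "jaw": 60}
    - {"offset": [0, 0, -38], "rotation": [0, 0.004, 0], "jaw": 60}
    - {"offset": [0, 0, -20], "rotation": [0, 0, 0], "jaw": 60}
    - {"offset": [0, 0, 0], "rotation": [0, 0, 0], "jaw": 60}
    - {"offset": [0, 0, 0], "rotation": [0, 0, 0], "jaw": 60}

```text
clock: 22.83
tool_pos: [0.4169, -0.2358, 0.1203]
tool_rot: [-0.008, 1.0, 0.001, -0.0]
wrist_force: [0.4, -0.4, 0.0]
finger_gap: 0.0597
```

```bash
python3 -c "
from w import *
st()"
```

```text
t 22.8333 tcp [ 0.4169 -0.2358  0.1203] jawyaw 1.5860213002377073 z [-0.0007  0.0014 -1.    ] j [-0.5154  0.2808 -0.475   0.8162  0.0009 -0.5306] F [ 0.3883 -0.4071  0.0314] gap 0.05973628331763304
```

Emit:
jog_arm:
  plan:
    - {"offset": [-5, -12, 0], "rotation": [0, 0, -0.015], "jaw": 60}
    - {"offset": [0, -3, 0], "rotation": [0, 0, 0], "jaw": 60}
    - {"offset": [-1, 0, -10], "rotation": [0, 0.003, 0], "jaw": 60}
    - {"offset": [-1, 0, -15], "rotation": [0, 0.004, 0], "jaw": 60}
    - {"offset": [-1, 0, -12], "rotation": [0, 0.004, 0], "jaw": 60}
    - {"offset": [0, 0, 0], "rotation": [0, 0, 0], "jaw": 60}

```text
clock: 23.33
tool_pos: [0.416, -0.2536, 0.0893]
tool_rot: [-0.002, 1.0, -0.003, 0.001]
wrist_force: [-0.5, -0.4, -0.6]
finger_gap: 0.06
```

```bash
python3 -c "
from w import *
st()"
```

```text
t 23.3333 tcp [ 0.416  -0.2536  0.0893] jawyaw 1.5738506543125892 z [ 0.0022 -0.0062 -1.    ] j [-0.545   0.3237 -0.508   0.7341 -0.0041 -0.548 ] F [-0.5227 -0.3918 -0.5935] gap 0.05998411726263615
```

Emit:
jog_arm:
  plan:
    - {"offset": [-3, 3, -8], "rotation": [0.006, 0.003, -0.003], "jaw": 60}
    - {"offset": [-1, 0, -12], "rotation": [0, 0.004, 0], "jaw": 60}
    - {"offset": [-1, 0, -12], "rotation": [0, 0.004, 0], "jaw": 60}
    - {"offset": [0, 0, -3], "rotation": [0, 0, 0], "jaw": 60}
    - {"offset": [0, 0, 0], "rotation": [0, 0, 0], "jaw": 60}

```text
clock: 23.75
tool_pos: [0.4135, -0.252, 0.0557]
tool_rot: [0.001, 1.0, -0.001, -0.001]
wrist_force: [0.2, -0.5, -0.2]
finger_gap: 0.0601
```

```bash
python3 -c "
from w import *
st()"
```

```text
t 23.75 tcp [ 0.4135 -0.252   0.0557] jawyaw 1.5694466254713715 z [-0.0025 -0.0024 -1.    ] j [-0.5452  0.365  -0.5543  0.6524 -0.0034 -0.5438] F [ 0.2455 -0.5297 -0.1808] gap 0.06009487396958227
```

Emit:
jog_arm:
  plan:
    - {"offset": [-1, 1.5, -3], "rotation": [0.002, -0.002, 0.001], "jaw": 60}
    - {"offset": [0, 0, -1], "rotation": [0, 0, 0], "jaw": 40}
    - {"offset": [0, 0, 0], "rotation": [0, 0, 0], "jaw": 24}
    - {"offset": [0, 0, 0], "rotation": [0, 0, 0], "jaw": 24}
    - {"offset": [0, 0, 0], "rotation": [0, 0, 0], "jaw": 24}
    - {"offset": [0, 0, 0], "rotation": [0, 0, 0], "jaw": 24}
  grip_force: 22

```text
clock: 24.25
tool_pos: [0.4138, -0.251, 0.0538]
tool_rot: [0.0, 1.0, -0.001, 0.002]
wrist_force: [-0.6, -0.4, 0.6]
finger_gap: 0.0271
```

```bash
python3 -c "
from w import *
st()"
```

```text
t 24.25 tcp [ 0.4138 -0.251   0.0538] jawyaw 1.5703718846521224 z [ 0.0034 -0.0018 -1.    ] j [-0.5453  0.3645 -0.562   0.6405  0.0002 -0.5449] F [-0.6007 -0.4021  0.5566] gap 0.0271102452419817
```

Emit:
jog_arm:
  plan:
    - {"offset": [0, 0, 15], "rotation": [0, 0, 0], "jaw": 24}
    - {"offset": [0, 0, 30], "rotation": [0, 0, 0], "jaw": 24}
    - {"offset": [0, 0, 35], "rotation": [0, 0, 0], "jaw": 24}
    - {"offset": [0, 0, 38], "rotation": [0, 0, 0], "jaw": 24}
    - {"offset": [4, 15, 36], "rotation": [0, 0, 0], "jaw": 24}
    - {"offset": [8, 30, 15], "rotation": [0, 0, 0], "jaw": 24}
    - {"offset": [11, 38, 0], "rotation": [0, 0, 0], "jaw": 24}
    - {"offset": [11, 38, 0], "rotation": [0, 0, 0], "jaw": 24}
    - {"offset": [11, 38, 0], "rotation": [0, 0, 0], "jaw": 24}
    - {"offset": [11, 38, 0], "rotation": [0, 0, 0], "jaw": 24}
    - {"offset": [11, 38, 0], "rotation": [0, 0, 0], "jaw": 24}
    - {"offset": [11, 38, 0], "rotation": [0, 0, 0], "jaw": 24}
    - {"offset": [11, 38, 0], "rotation": [0, 0, 0], "jaw": 24}
    - {"offset": [11, 38, 0], "rotation": [0, 0, 0], "jaw": 24}
    - {"offset": [11, 38, 0], "rotation": [0, 0, 0], "jaw": 24}
    - {"offset": [10, 38, 0], "rotation": [0, 0, 0], "jaw": 24}
    - {"offset": [5, 25, 0], "rotation": [0, 0, 0], "jaw": 24}
    - {"offset": [0, 0, 0], "rotation": [0, 0, 0], "jaw": 24}

```text
clock: 25.75
tool_pos: [0.5417, 0.2221, 0.2353]
tool_rot: [0.005, 1.0, 0.0, 0.008]
wrist_force: [1.5, -0.1, -0.0]
finger_gap: 0.027
```

```bash
python3 -c "
from w import *
st()"
```

```text
t 25.75 tcp [0.5417 0.2221 0.2353] jawyaw 1.5615132979985153 z [ 0.0168  0.0003 -0.9999] j [ 0.3923  0.3588 -0.034   1.1624 -0.0062  0.4016] F [ 1.5002 -0.1335 -0.0016] gap 0.02700471574324958
```

Emit:
jog_arm:
  plan:
    - {"offset": [4, -5, -8], "rotation": [0, 0.017, 0.009], "jaw": 24}
    - {"offset": [3, -3, -15], "rotation": [0, 0, 0], "jaw": 24}
    - {"offset": [0, 0, -25], "rotation": [0, 0.002, 0], "jaw": 24}
    - {"offset": [0, 0, -15], "rotation": [0, 0.002, 0], "jaw": 24}
    - {"offset": [0, 0, 0], "rotation": [0, 0, 0], "jaw": 24}
    - {"offset": [0, 0, 0], "rotation": [0, 0, 0], "jaw": 24}

```text
clock: 26.25
tool_pos: [0.5491, 0.2101, 0.1683]
tool_rot: [-0.001, 1.0, -0.001, -0.004]
wrist_force: [0.2, -0.5, -1.3]
finger_gap: 0.0271
```

```bash
python3 r.py w9
```

```text
t 26.25 tcp [0.5491 0.2101 0.1683] jawyaw 1.5734324358626595 z [-0.0085 -0.0025 -1.    ] j [ 0.365   0.4166 -0.1232  1.0399  0.0007  0.3624] F [ 0.1503 -0.5247 -1.3282] gap 0.027094639881643595
12420 [[0.5233 0.0435 0.0893]
 [0.5384 0.1417 0.0935]
 [0.5743 0.238  0.0963]]
0.8 [197.1 213.3] [0.55   0.1722 0.093 ]
0.77 [ 58.1 208.4] [0.547  0.0832 0.093 ]
0.68 [265.5 208.8] [0.5468 0.2162 0.093 ]
```

Emit:
jog_arm:
  plan:
    - {"offset": [0, 5, 0], "rotation": [0.002, -0.008, -0.002], "jaw": 24}
    - {"offset": [0, 1, 0], "rotation": [0, 0, 0], "jaw": 24}
    - {"offset": [0, 0, -5], "rotation": [0, 0, 0], "jaw": 24}
    - {"offset": [0, 0, -6], "rotation": [0, 0, 0], "jaw": 24}
    - {"offset": [0, 0, 0], "rotation": [0, 0, 0], "jaw": 24}

```text
clock: 26.77
tool_pos: [0.5522, 0.2172, 0.162]
tool_rot: [0.0, 1.0, 0.002, 0.005]
wrist_force: [-0.3, 0.7, -0.5]
finger_gap: 0.0275
```

```bash
python3 -c "
from w import *
st()"
```

```text
t 26.7667 tcp [0.5522 0.2172 0.162 ] jawyaw 1.5704597936529303 z [ 0.0093  0.0035 -1.    ] j [ 0.3749  0.4168 -0.1403  1.0037 -0.0002  0.3753] F [-0.2534  0.6844 -0.4982] gap 0.02745456352398051
```

Emit:
jog_arm:
  plan:
    - {"offset": [-2, -1.2, 0], "rotation": [-0.004, 0.006, 0], "jaw": 24}
    - {"offset": [0, 0, 0], "rotation": [0, 0, 0], "jaw": 24}
    - {"offset": [-0.5, 0, -6], "rotation": [0, 0.002, 0], "jaw": 24}
    - {"offset": [-0.5, 0, -6], "rotation": [0, 0.002, 0], "jaw": 24}
    - {"offset": [0, 0, 0], "rotation": [0, 0, 0], "jaw": 24}

```text
clock: 27.18
tool_pos: [0.5488, 0.2163, 0.1491]
tool_rot: [-0.0, 1.0, -0.0, -0.001]
wrist_force: [-0.2, 0.4, -0.4]
finger_gap: 0.0273
```

```bash
python3 -c "
from w import *
st()"
```

```text
t 27.1833 tcp [0.5488 0.2163 0.1491] jawyaw 1.5711623431784512 z [-0.0011 -0.0008 -1.    ] j [ 0.3755  0.428  -0.1577  0.9864 -0.0003  0.3752] F [-0.2358  0.4093 -0.4029] gap 0.027331868318537348
```

Emit:
jog_arm:
  plan:
    - {"offset": [1.5, 0, 0], "rotation": [0, -0.003, 0], "jaw": 24}
    - {"offset": [0, 0, 0], "rotation": [0, 0, 0], "jaw": 24}
    - {"offset": [-0.5, 0, -4], "rotation": [0, 0.001, 0], "jaw": 24}
    - {"offset": [-0.5, 0, -4], "rotation": [0, 0.001, 0], "jaw": 24}
    - {"offset": [0, 0, -2], "rotation": [0, 0, 0], "jaw": 24}
    - {"offset": [0, 0, 0], "rotation": [0, 0, 0], "jaw": 24}

```text
clock: 27.68
tool_pos: [0.5491, 0.2161, 0.1372]
tool_rot: [-0.0, 1.0, -0.001, -0.001]
wrist_force: [0.8, -0.3, -1.2]
finger_gap: 0.0269
```

```bash
python3 -c "
from w import *
st()"
```

```text
t 27.6833 tcp [0.5491 0.2161 0.1372] jawyaw 1.5710887662720956 z [-0.0011 -0.0012 -1.    ] j [ 0.3753  0.4375 -0.1755  0.9593 -0.0007  0.375 ] F [ 0.7892 -0.2873 -1.241 ] gap 0.02687130957948788
```

Bottom at .083, inside the bore with no load. About 17 mm more to go.

Emit:
jog_arm:
  plan:
    - {"offset": [1, 0, -4], "rotation": [0, -0.001, 0], "jaw": 24}
    - {"offset": [0, 0, -5], "rotation": [0, 0.001, 0], "jaw": 24}
    - {"offset": [0, 0, -5], "rotation": [0, 0.001, 0], "jaw": 24}
    - {"offset": [0, 0, -1.5], "rotation": [0, 0, 0], "jaw": 24}
    - {"offset": [0, 0, 0], "rotation": [0, 0, 0], "jaw": 24}

```text
clock: 28.1
tool_pos: [0.5501, 0.2161, 0.1199]
tool_rot: [-0.0, 1.0, -0.001, -0.001]
wrist_force: [0.0, -0.2, -0.2]
finger_gap: 0.0267
```

Emit:
jog_arm:
  plan:
    - {"offset": [0, 0, 0], "rotation": [0, 0, 0], "jaw": 45}
    - {"offset": [0, 0, 0], "rotation": [0, 0, 0], "jaw": 45}
    - {"offset": [0, 0, 0], "rotation": [0, 0, 0], "jaw": 45}
    - {"offset": [0, 0, 12], "rotation": [0, 0, 0], "jaw": 45}
    - {"offset": [0, 0, 25], "rotation": [0, 0, 0], "jaw": 45}
    - {"offset": [0, 0, 38], "rotation": [0, 0, 0], "jaw": 45}
    - {"offset": [0, 0, 38], "rotation": [0, 0, 0], "jaw": 45}
    - {"offset": [0, -10, 38], "rotation": [0, 0, 0], "jaw": 45}
    - {"offset": [0, -15, 38], "rotation": [0, 0, 0], "jaw": 45}
    - {"offset": [0, -20, 38], "rotation": [0, 0, 0], "jaw": 45}
    - {"offset": [0, -20, 25], "rotation": [0, 0, 0], "jaw": 45}
    - {"offset": [0, -10, 0], "rotation": [0, 0, 0], "jaw": 45}
    - {"offset": [0, 0, 0], "rotation": [0, 0, 0], "jaw": 45}

```text
clock: 29.18
tool_pos: [0.5452, 0.1386, 0.382]
tool_rot: [-0.002, 1.0, -0.001, -0.0]
wrist_force: [0.2, 0.4, -0.3]
finger_gap: 0.0452
```

```bash
python3 c.py w10 | grep -v start
python3 - <<'E'
from w import *
s=cams.snapshot('side'); cv2.imwrite('pics/s10.png',cv2.resize(s['frame'][100:330,180:400],None,fx=3,fy=2.6,interpolation=cv2.INTER_CUBIC))
s=cams.snapshot('top'); P=cloud(s)
m=((P[...,2]>.125)&(P[...,2]<.15)&(P[...,0]>.53)&(P[...,0]<.57)&(P[...,1]>.02)&(P[...,1]<.25)).astype(np.uint8)
n,l,stt,c=cv2.connectedComponentsWithStats(m)
for i in range(1,n): print(stt[i,4],np.median(P[l==i],0))
E
```

```text
t 29.1833 tcp [0.5452 0.1386 0.382 ] jawyaw 1.5744060890539777 z [-0.0007 -0.003  -1.    ] j [ 0.2505  0.3142  0.2783  1.5362 -0.0027  0.2469] F [ 0.151   0.4488 -0.2901] gap 0.04519721611518648
[[ 0.0001 -0.958  -0.2867  0.0725]
 [ 1.      0.0003 -0.0006 -0.0003]
 [ 0.0006 -0.2867  0.958  -0.1241]
 [ 0.      0.      0.      1.    ]] 329.9782918181116 254.98152131532754 192.037334555233
bolt_grip 0.96 [244.3 327.3] [0.7619 0.1245 0.148 ] [0.646  0.1298 0.2912]
gate_hinge 0.57 [245.8 216.9] [0.6098 0.127  0.148 ] [0.6078 0.1262 0.1502]
bore0 0.8 [250.9 154.3] [0.5463 0.1321 0.093 ] [0.4728 0.1385 0.5061]
bore0 0.78 [316.3 153.7] [0.5452 0.2146 0.093 ] [0.5391 0.2086 0.1235]
bore0 0.74 [213.2 155.9] [0.5486 0.0844 0.093 ] [0.5525 0.0805 0.0651]
bore0 0.63 [177.4 153.3] [0.5455 0.0392 0.093 ] [0.5397 0.0462 0.1241]
bore0 0.6 [282.4 156.4] [0.5489 0.172  0.093 ] [0.5534 0.1736 0.0654]
red [228 321  29  19 436] [241.4495 329.289 ] [0.765  0.1208 0.148 ] [0.6469 0.1276 0.2926] [0.4728 0.0942 0.0025] [0.9052 0.1391 0.5061]
red [  4 338  10  11  62] [  8.3548 343.4194] [ 0.7892 -0.1864  0.148 ] [ 0.8782 -0.2776  0.0475] [ 0.8716 -0.3273 -0.0002] [ 0.9305 -0.2732  0.05  ]
42 [0.5449 0.1286 0.1397]
39 [0.5457 0.0426 0.141 ]
```

View pics/s10.png

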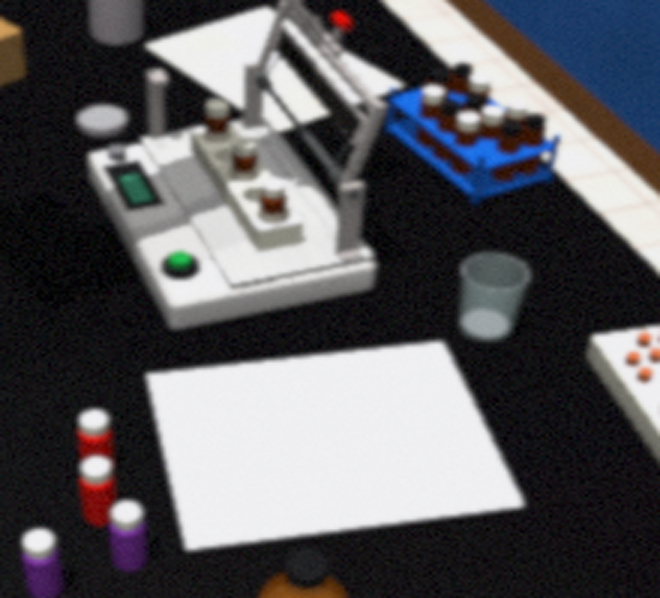

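View pics/w10.png

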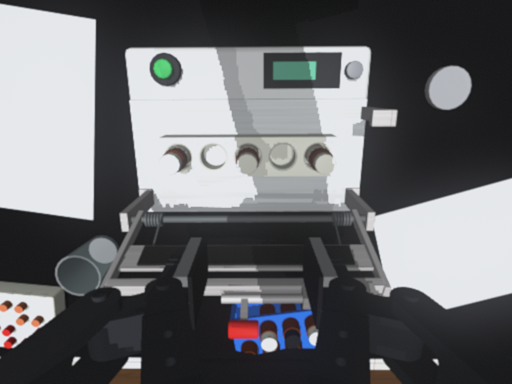

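The pad is empty, and vials stand in bores 0, 2 and 4 (wrist view (175,160), (248,158), (320,158)). The gate is open, with the grip at (243,329).

Run:
```python
import numpy as np,cv2
P=np.load('P.npy')
m=((P[...,2]>.13)&(P[...,2]<.15)&(abs(P[...,0]-.549)<.03)&(abs(P[...,1]-.127)<.12)).astype(np.uint8)
n,l,s,c=cv2.connectedComponentsWithStats(m)
for i in range(1,n):
    if s[i,4]>30:
        q=P[l==i]; print(cv2.minEnclosingCircle((q[:,:2]*1000).astype(np.float32)),np.median(q[:,2]))
img=cv2.imread('pics/w10.png'); h=cv2.cvtColor(img,cv2.COLOR_BGR2HSV)
k=cv2.inRange(h,(0,150,80),(6,255,255))>0
q=P[k&(P[...,2]>.27)&(P[...,2]<.3)]; print(q.min(0),q.max(0))
```

```text
((549.6256713867188, 39.57868194580078), 12.039260864257812) 0.1404559121182567
((549.0153198242188, 127.47539520263672), 11.987911224365234) 0.14050411336669852
((548.9364013671875, 215.3744354248047), 11.914491653442383) 0.1404509610743797
[0.6434952  0.11720021 0.28577295] [0.65558733 0.13914733 0.29526548]
```

Emit:
jog_arm:
  plan:
    - {"offset": [20, -3, 0], "rotation": [0.003, 0, -0.003], "jaw": 50}
    - {"offset": [35, -4, -5], "rotation": [0, 0, 0], "jaw": 50}
    - {"offset": [30, -3, -10], "rotation": [0, 0, 0], "jaw": 50}
    - {"offset": [15, 0, -15], "rotation": [0, 0, 0], "jaw": 50}
    - {"offset": [0, 0, -15], "rotation": [0, 0, 0], "jaw": 50}
    - {"offset": [0, 0, 0], "rotation": [0, 0, 0], "jaw": 50}
    - {"offset": [0, 0, 0], "rotation": [0, 0, 0], "jaw": 50}
  grip_force: 25

```text
clock: 30.12
tool_pos: [0.6452, 0.1345, 0.3243]
tool_rot: [-0.005, 1.0, -0.001, -0.01]
wrist_force: [-0.4, -0.8, 0.0]
finger_gap: 0.0501
```

```bash
python3 -c "
from w import *
st()"
```

```text
t 30.1167 tcp [0.6452 0.1345 0.3243] jawyaw 1.5816782462218972 z [-0.0197 -0.0024 -0.9998] j [0.2048 0.5129 0.4445 1.5222 0.0016 0.1939] F [-0.429  -0.7569  0.0478] gap 0.05014236026034649
```

Emit:
jog_arm:
  plan:
    - {"offset": [4, -5, -5], "rotation": [0.002, -0.02, -0.01], "jaw": 50}
    - {"offset": [0, -1, -12], "rotation": [0, 0, 0], "jaw": 50}
    - {"offset": [0, 0, -12], "rotation": [0, 0, 0], "jaw": 50}
    - {"offset": [0, 0, -5], "rotation": [0, 0, 0], "jaw": 50}
    - {"offset": [0, 0, 0], "rotation": [0, 0, 0], "jaw": 50}

```text
clock: 30.53
tool_pos: [0.6472, 0.1307, 0.2913]
tool_rot: [-0.002, 1.0, 0.0, 0.0]
wrist_force: [0.3, 0.1, 0.3]
finger_gap: 0.0496
```

```bash
python3 -c "
from w import *
st()"
```

```text
t 30.5333 tcp [0.6472 0.1307 0.2913] jawyaw 1.574779467064291 z [ 0.0002  0.     -1.    ] j [ 0.1993  0.4953  0.3304  1.4057 -0.      0.1953] F [0.31   0.1096 0.265 ] gap 0.04960726630506259
```

Emit:
jog_arm:
  plan:
    - {"offset": [3, -3, -4], "rotation": [0, 0, -0.004], "jaw": 50}
    - {"offset": [0, 0, 0], "rotation": [0, 0, 0], "jaw": 50}
    - {"offset": [0, 0, 0], "rotation": [0, 0, 0], "jaw": 20}
    - {"offset": [0, 0, 0], "rotation": [0, 0, 0], "jaw": 20}
    - {"offset": [0, 0, 0], "rotation": [0, 0, 0], "jaw": 20}
    - {"offset": [0, 0, 0], "rotation": [0, 0, 0], "jaw": 20}
  grip_force: 25

```text
clock: 31.03
tool_pos: [0.6505, 0.1293, 0.2905]
tool_rot: [-0.001, 1.0, 0.001, 0.002]
wrist_force: [0.5, -0.1, -3.2]
finger_gap: 0.0231
```

```bash
python3 -c "
from w import *
o=st(); p=o['tool_pos']; print(np.hypot(p[0]-.611,p[2]-.148),np.arctan2(p[2]-.148,.611-p[0]))"
```

```text
t 31.0333 tcp [0.6505 0.1293 0.2905] jawyaw 1.5723613944491848 z [ 0.0033  0.0025 -1.    ] j [0.1953 0.4982 0.3332 1.402  0.0019 0.1938] F [ 0.512  -0.1325 -3.2481] gap 0.023106626013307836
0.14789753759900806 1.8410592434705468
```

Emit:
jog_arm:
  plan:
    - {"offset": [-18, 0, 3], "rotation": [-0.002, 0.003, 0], "jaw": 20}
    - {"offset": [-25, 0, 1], "rotation": [0, 0, 0], "jaw": 20}
    - {"offset": [-25, 0, -4], "rotation": [0, 0, 0], "jaw": 20}
    - {"offset": [-15, 0, -4], "rotation": [0, 0, 0], "jaw": 20}

```text
clock: 31.37
tool_pos: [0.5789, 0.1287, 0.292]
tool_rot: [0.0, 1.0, -0.0, 0.015]
wrist_force: [3.2, 0.9, -0.4]
finger_gap: 0.0235
```

```bash
cat > g.py <<'E'
from w import *
o=st(); p=o['tool_pos']; a=np.arctan2(p[2]-.151,.611-p[0]); print('r',np.hypot(p[0]-.611,p[2]-.151),'a',a)
for da in [0,.2,.4,.6,.8,1.0]:
    b=max(a-da,0); q=np.array([.611-.144*np.cos(b),.1275,.151+.144*np.sin(b)]); print(round(b,2),(q-p)*1000)
E
python3 g.py
```

```text
t 31.3667 tcp [0.5789 0.1287 0.292 ] jawyaw 1.5699221983029652 z [ 0.0297 -0.0003 -0.9996] j [ 0.2222  0.3454  0.0928  1.2893 -0.0068  0.223 ] F [ 3.2041  0.9044 -0.3867] gap 0.023516668935534155
r 0.14464266537488862 a 1.3470294124112487
1.35 [ 0.1426 -1.2107 -0.6266]
1.15 [-27.1156  -1.2107  -9.7738]
0.95 [-52.0131  -1.2107 -24.154 ]
0.75 [-73.5575  -1.2107 -43.1939]
0.55 [-90.8898  -1.2107 -66.1346]
0.35 [-103.3189   -1.2107  -92.0613]
```

Emit:
jog_arm:
  plan:
    - {"offset": [-24, 0, -9], "rotation": [0, 0.03, 0], "jaw": 20}
    - {"offset": [-24, 0, -14], "rotation": [0, 0, 0], "jaw": 20}
    - {"offset": [-20, 0, -18], "rotation": [0, 0, 0], "jaw": 20}
    - {"offset": [-10, 0, -12], "rotation": [0, 0, 0], "jaw": 20}

```text
clock: 31.7
tool_pos: [0.5055, 0.1281, 0.2489]
tool_rot: [0.001, 1.0, 0.0, 0.014]
wrist_force: [-1.3, 0.6, 7.0]
finger_gap: 0.0231
```

```bash
python3 g.py
```

```text
t 31.7 tcp [0.5055 0.1281 0.2489] jawyaw 1.5685356697011053 z [ 0.0276  0.001  -0.9996] j [ 0.2517  0.2353 -0.1761  1.1324 -0.0059  0.2539] F [-1.3292  0.605   6.9705] gap 0.023088178096431593
r 0.14389629146183344 a 0.7479960485325491
0.75 [-0.076  -0.6204  0.0705]
0.55 [-17.4305  -0.6204 -22.8533]
0.35 [-29.8847  -0.6204 -48.768 ]
0.15 [-36.9422  -0.6204 -76.6404]
0 [-38.5163  -0.6204 -97.8741]
0 [-38.5163  -0.6204 -97.8741]
```

Emit:
jog_arm:
  plan:
    - {"offset": [-16, 0, -22], "rotation": [0, 0.028, 0], "jaw": 20}
    - {"offset": [-12, 0, -24], "rotation": [0, 0.005, 0], "jaw": 20}
    - {"offset": [-6, 0, -22], "rotation": [0, 0.005, 0], "jaw": 20}
    - {"offset": [-3, 0, -12], "rotation": [0, 0.003, 0], "jaw": 20}

```text
clock: 32.03
tool_pos: [0.4686, 0.1279, 0.1746]
tool_rot: [0.001, 1.0, 0.001, 0.001]
wrist_force: [2.2, -0.5, 2.8]
finger_gap: 0.0233
```

```bash
python3 g.py
```

```text
t 32.0333 tcp [0.4686 0.1279 0.1746] jawyaw 1.5689177987376701 z [ 0.0021  0.0026 -1.    ] j [ 0.2652  0.2388 -0.3741  0.9552  0.0019  0.2671] F [ 2.2433 -0.4989  2.7555] gap 0.02327448324816423
r 0.1442980785318418 a 0.16445018141896006
0.16 [ 0.2941 -0.3853 -0.0488]
0 [ -1.6487  -0.3853 -23.623 ]
0 [ -1.6487  -0.3853 -23.623 ]
0 [ -1.6487  -0.3853 -23.623 ]
0 [ -1.6487  -0.3853 -23.623 ]
0 [ -1.6487  -0.3853 -23.623 ]
```

Emit:
jog_arm:
  plan:
    - {"offset": [-1, 0, -12], "rotation": [0, 0.002, 0], "jaw": 20}
    - {"offset": [0, 0, -10], "rotation": [0, 0.002, 0], "jaw": 20}
    - {"offset": [0, 0, -4], "rotation": [0, 0, 0], "jaw": 20}
    - {"offset": [0, 0, -1], "rotation": [0, 0, 0], "jaw": 20}

```text
clock: 32.37
tool_pos: [0.4665, 0.1278, 0.1475]
tool_rot: [0.001, 1.0, 0.001, -0.001]
wrist_force: [-3.0, 0.6, 7.7]
finger_gap: 0.023
```

```bash
python3 g.py | head -3
```

```text
t 32.3667 tcp [0.4665 0.1278 0.1475] jawyaw 1.569469570619005 z [-0.0011  0.0029 -1.    ] j [ 0.2655  0.2607 -0.422   0.8884  0.0031  0.2668] F [-3.0429  0.6074  7.7132] gap 0.023043373822400494
r 0.14457190684291474 a -0.024192361572388736
0 [ 0.5296 -0.31    3.4972]
```

Emit:
jog_arm:
  plan:
    - {"offset": [0, 0, -2], "rotation": [0, 0, 0], "jaw": 20}
    - {"offset": [0, 4, -2], "rotation": [0, 0, 0], "jaw": 20}
    - {"offset": [0, 6, -1.5], "rotation": [0, 0, 0], "jaw": 20}

```text
clock: 32.62
tool_pos: [0.4665, 0.1369, 0.1472]
tool_rot: [0.001, 1.0, 0.001, 0.0]
wrist_force: [-5.8, -2.0, 11.9]
finger_gap: 0.023
```

```bash
python3 g.py | head -3
```

```text
t 32.6167 tcp [0.4665 0.1369 0.1472] jawyaw 1.5682160468569613 z [ 0.0004  0.002  -1.    ] j [ 0.2843  0.2641 -0.4181  0.8877  0.0018  0.2868] F [-5.8072 -2.0265 11.9003] gap 0.02304336459649787
r 0.14456575767698146 a -0.026365956092796825
0 [ 0.5155 -9.3655  3.8112]
```

Pressing at about 12 N with the sliding force low. On towards home.

Emit:
jog_arm:
  plan:
    - {"offset": [0, 5, -1.5], "rotation": [0, 0, 0], "jaw": 20}
    - {"offset": [0, 6, -1.5], "rotation": [0, 0, 0], "jaw": 20}
    - {"offset": [0, 3, -1.5], "rotation": [0, 0, 0], "jaw": 20}

```text
clock: 32.87
tool_pos: [0.4664, 0.1501, 0.1472]
tool_rot: [0.002, 1.0, -0.0, 0.001]
wrist_force: [-4.8, -5.6, 10.7]
finger_gap: 0.0233
```

```bash
python3 g.py | head -3
```

```text
t 32.8667 tcp [0.4664 0.1501 0.1472] jawyaw 1.567638199076841 z [ 0.0019 -0.0003 -1.    ] j [ 0.312   0.2695 -0.4102  0.8894 -0.0009  0.3151] F [-4.8366 -5.5567 10.7235] gap 0.023290096195676215
r 0.14468570413200899 a -0.026080407754396764
0 [  0.6365 -22.6269   3.773 ]
```

Emit:
jog_arm:
  plan:
    - {"offset": [0, 2, -1], "rotation": [0, 0, 0], "jaw": 20}
    - {"offset": [0, -0.5, 2], "rotation": [0, 0, 0], "jaw": 20}
    - {"offset": [0, 0, 0], "rotation": [0, 0, 0], "jaw": 50}
    - {"offset": [0, 0, 0], "rotation": [0, 0, 0], "jaw": 50}
    - {"offset": [0, 0, 0], "rotation": [0, 0, 0], "jaw": 50}
    - {"offset": [0, 0, 15], "rotation": [0, 0, 0], "jaw": 50}
    - {"offset": [0, 0, 35], "rotation": [0, 0, 0], "jaw": 50}
    - {"offset": [0, -10, 38], "rotation": [0, 0, 0], "jaw": 20}
    - {"offset": [0, -25, 35], "rotation": [0, 0, 0], "jaw": 20}
    - {"offset": [-10, -30, 10], "rotation": [0, 0, 0], "jaw": 0}
    - {"offset": [-10, -20, 0], "rotation": [0, 0, 0], "jaw": 0}
    - {"offset": [0, 0, 0], "rotation": [0, 0, 0], "jaw": 0}

```text
clock: 33.87
tool_pos: [0.4484, 0.0619, 0.2875]
tool_rot: [0.001, 1.0, -0.005, 0.003]
wrist_force: [-0.2, 0.2, 0.6]
finger_gap: 0.0002
```

```bash
python3 c.py w11
```

```text
t 33.8667 tcp [0.4484 0.0619 0.2875] jawyaw 1.569600870110317 z [ 0.0057 -0.0098 -0.9999] j [ 0.1442  0.1182 -0.2222  1.2262 -0.0105  0.1453] F [-0.2058  0.1976  0.5917] gap 0.0001781806322935894
[[ 0.0001 -0.958  -0.2867  0.0725]
 [ 1.      0.0003 -0.0006 -0.0003]
 [ 0.0006 -0.2867  0.958  -0.1241]
 [ 0.      0.      0.      1.    ]] 329.9782918181116 254.98152131532754 192.037334555233
bolt_grip 0.58 [363.3 208.2] [0.4696 0.1514 0.148 ] [0.4662 0.1482 0.1569]
start_top 0.84 [219.4 158.6] [0.4423 0.0222 0.072 ] [0.4416 0.0219 0.0725]
start_top 0.29 [136.8 335.7] [ 0.6661 -0.0881  0.072 ] [0.4381 0.0299 0.3375]
bore0 0.96 [359.4 258.1] [0.546  0.1711 0.093 ] [0.5117 0.1492 0.1566]
bore0 0.85 [316.7 258.4] [0.5465 0.1256 0.093 ] [0.512  0.1125 0.1564]
bore0 0.81 [275.5 259.5] [0.5481 0.0815 0.093 ] [0.4429 0.07   0.2861]
bore0 0.77 [400.3 257.3] [0.5448 0.2146 0.093 ] [0.5111 0.1844 0.1557]
red [ 9  0 23 25 93] [16.3978  8.3763] [ 0.3181 -0.1109  0.148 ] [ 0.2893 -0.1884  0.0367] [ 0.2833 -0.194   0.002 ] [ 0.3088 -0.1842  0.0411]
red [350 202  28  12 302] [363.0364 207.8709] [0.4693 0.1512 0.148 ] [0.466  0.148  0.1571] [0.4613 0.1374 0.1544] [0.4709 0.1599 0.1589]
```

View pics/w11.png

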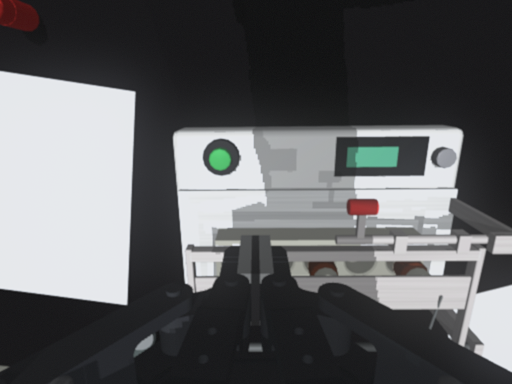

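Gate level, with the red grip at (363,207) about 21 mm towards +y and the bolt tip under the keeper at (500,243). Now the button at (.442,.022).

Emit:
jog_arm:
  plan:
    - {"offset": [-3, -15, -25], "rotation": [0.009, 0.006, 0], "jaw": 0}
    - {"offset": [-3, -18, -38], "rotation": [0, 0.004, 0], "jaw": 0}
    - {"offset": [0, -5, -38], "rotation": [0, 0.004, 0], "jaw": 0}
    - {"offset": [0, 0, -38], "rotation": [0, 0.004, 0], "jaw": 0}
    - {"offset": [0, 0, -15], "rotation": [0, 0, 0], "jaw": 0}
    - {"offset": [0, 0, 0], "rotation": [0, 0, 0], "jaw": 0}

```text
clock: 34.62
tool_pos: [0.4449, 0.0311, 0.1243]
tool_rot: [-0.006, 1.0, 0.002, -0.006]
wrist_force: [0.5, -0.4, 1.0]
finger_gap: -0.0002
```

```bash
python3 -c "
from w import *
st()"
```

```text
t 34.6167 tcp [0.4449 0.0311 0.1243] jawyaw 1.583280855543712 z [-0.0124  0.0032 -0.9999] j [ 0.0671  0.2328 -0.5321  0.818   0.004   0.0546] F [ 0.4866 -0.4017  0.989 ] gap -0.00023729482344059835
```

Emit:
jog_arm:
  plan:
    - {"offset": [-2, -8, 0], "rotation": [-0.003, -0.012, -0.01], "jaw": 0}
    - {"offset": [-1, 0, -10], "rotation": [0, 0.002, 0], "jaw": 0}
    - {"offset": [-1, 0, -14], "rotation": [0, 0.002, 0], "jaw": 0}
    - {"offset": [-1, 0, -8], "rotation": [0, 0.002, 0], "jaw": 0}
    - {"offset": [0, 0, 0], "rotation": [0, 0, 0], "jaw": 0}

```text
clock: 35.03
tool_pos: [0.4417, 0.024, 0.0932]
tool_rot: [-0.003, 1.0, -0.0, -0.002]
wrist_force: [-0.8, -1.0, -1.2]
finger_gap: -0.0001
```

```bash
python3 -c "
from w import *
st()"
```

```text
t 35.0333 tcp [0.4417 0.024  0.0932] jawyaw 1.5763712939794496 z [-0.0035 -0.0009 -1.    ] j [ 0.0548  0.2581 -0.596   0.7202 -0.0007  0.0492] F [-0.7979 -0.9919 -1.1828] gap -8.624248182751619e-05
```

Emit:
jog_arm:
  plan:
    - {"offset": [0, -1, -4], "rotation": [0, 0, 0], "jaw": 0}
    - {"offset": [0, 0, -4], "rotation": [0, 0, 0], "jaw": 0}
    - {"offset": [0, 0, -3], "rotation": [0, 0, 0], "jaw": 0}
    - {"offset": [0, 0, -2], "rotation": [0, 0, 0], "jaw": 0}

```text
clock: 35.37
tool_pos: [0.4433, 0.0232, 0.0845]
tool_rot: [-0.003, 1.0, -0.0, 0.001]
wrist_force: [-8.3, -0.3, 31.4]
finger_gap: -0.0003
```

Pressed to the stop (31 N against a 5 N spring, with 6 to 7 mm of travel). Backing off and checking.

Emit:
jog_arm:
  plan:
    - {"offset": [0, 0, 5], "rotation": [0, 0, 0], "jaw": 0}
    - {"offset": [0, 0, 15], "rotation": [0, 0, 0], "jaw": 0}
    - {"offset": [0, 0, 35], "rotation": [0, 0, 0], "jaw": 0}
    - {"offset": [0, 0, 38], "rotation": [0, 0, 0], "jaw": 0}
    - {"offset": [-5, 15, 38], "rotation": [0, 0, 0], "jaw": 0}
    - {"offset": [-5, 20, 35], "rotation": [0, 0, 0], "jaw": 0}
    - {"offset": [0, 15, 25], "rotation": [0, 0, 0], "jaw": 0}
    - {"offset": [0, 0, 0], "rotation": [0, 0, 0], "jaw": 0}
    - {"offset": [0, 0, 0], "rotation": [0, 0, 0], "jaw": 0}

```text
clock: 36.12
tool_pos: [0.4335, 0.0747, 0.2887]
tool_rot: [-0.002, 1.0, 0.001, 0.006]
wrist_force: [-0.4, 0.7, -0.5]
finger_gap: 0.0002
```

```bash
python3 c.py w12 | grep -v bore
python3 - <<'E'
from w import *
s=cams.snapshot('side'); cv2.imwrite('pics/s12.png',cv2.resize(s['frame'][100:330,180:400],None,fx=3,fy=2.6,interpolation=cv2.INTER_CUBIC))
E
```

```text
t 36.1167 tcp [0.4335 0.0747 0.2887] jawyaw 1.5745578511211968 z [ 0.0117  0.0011 -0.9999] j [ 0.1712  0.0902 -0.2512  1.2178 -0.0009  0.1675] F [-0.402   0.7171 -0.5168] gap 0.0002392173567621008
[[ 0.0001 -0.958  -0.2867  0.0725]
 [ 1.      0.0003 -0.0006 -0.0003]
 [ 0.0006 -0.2867  0.958  -0.1241]
 [ 0.      0.      0.      1.    ]] 329.9782918181116 254.98152131532754 192.037334555233
bolt_grip 0.84 [341.6 219.4] [0.4663 0.149  0.148 ] [0.4627 0.1462 0.156 ]
start_top 0.76 [204.5 171.6] [0.4432 0.021  0.072 ] [0.4426 0.0204 0.0717]
red [331 216  27  13 314] [343.1433 222.4713] [0.4691 0.1506 0.148 ] [0.4652 0.1477 0.157 ] [0.3596 0.074  0.1519] [0.4708 0.1599 0.412 ]
```

View pics/s12.png

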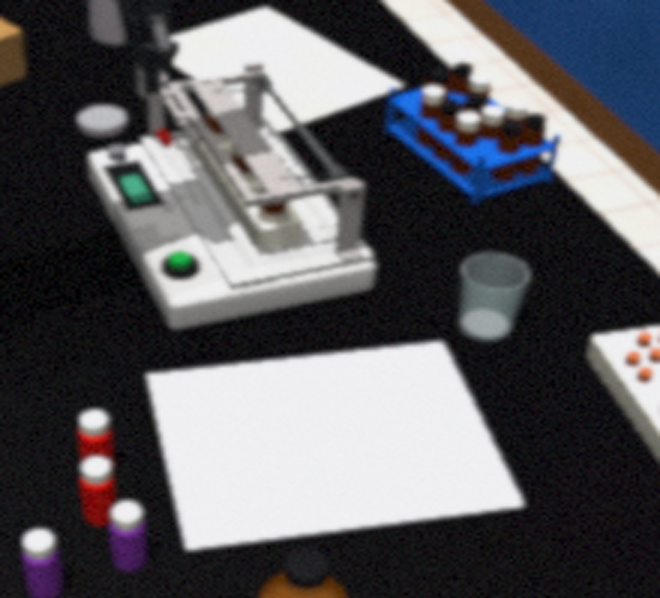

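The gate is shut and bolted with the grip at (163,135). The vials are under the hold-down bar, the pad is empty, the bystanders haven't moved, and the arm is clear.

```bash
python3 -c "
from station import ctrl
print(ctrl.sign_off())"
```

```text
the job is handed in; nothing more can be done
None
```

The job is done and handed in at about 36 s of robot time; the hand-in gives no verdict.

**What I did:** I drew the bolt and led the gate up until it sprang open. The three amber vials on the pad went into bores 0, 2 and 4. I left the red and purple look-alikes and the amber vials in the blue rack alone. I then led the gate shut, held it down at about 11 N while sliding the bolt home, and pressed the start button to its stop at about 31 N.

**Last checks:**
- **Vials:** with the gate still open, all three caps were at 140 mm, which means fully down. They were within about 1 mm of the bore centres. After closing I only saw them in pictures.
- **Gate and bolt:** the gate is level, and the red grip measured about 21 mm towards the keeper (fully home is 22 mm). By depth alone it was about 20 mm.
- **Bystanders:** the beaker and petri dish look unmoved in the last side view, and so does the top of the reagent bottle, the only part in frame. I didn't re-measure any of them.
- **Arm:** it ended clear of everything, with wrist force near zero.

**Disagreements:** the position estimates for the shaker differed by 1 to 3 mm between the top and wrist cameras. I used the wrist camera's figures, and the vials went in without any noticeable contact force.

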